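# Drainage stones into the plant pot

### The job

Get the empty terracotta pot ready for planting: lift the little wooden tote tray by its handle and tip all six drainage stones out of it into the pot. Then set the emptied tray down gently, upright, on the middle of the round wooden board and let go of it; leave the other things on the table where they are.

Things in the scene. Friction and masses are not known exactly. Their poses are not given: they have to be found in the camera images.
- tray: small open wooden tote tray, loose, 0.3 kg, with six stones in it. Origin under its middle on the underside, z up. Floor 6 mm thick. 42 mm walls on three sides: back (outer face x = 56 mm) and sides (outer faces y = +-70 mm, 8 mm thick, x = -96 to 54 mm). On the -x side no wall: from x = -50 mm the floor slopes up at 25 degrees, the pouring lip. A handle bar crosses above it along y
- tray_grip (a point): centre of the handle bar, in the tray's frame at x = -10, y = 0, z = 90 mm; axes as the tray's. The bar runs along y, 124 mm between flat uprights (30 mm wide in x, up to z = 106 mm); it is 16 mm thick in x and 28 mm high, so fingers closing along the tray's x grip its flat faces; 70 mm free from the bar down to the tray's floor
- tray_lip (a point): middle of the pouring edge, in the tray's frame at x = -95, y = 0, z = 26 mm. With the tray turned about the handle bar so that this edge goes down, the stones slide out over it, 124 mm wide; they start to go at a tilt of roughly 35 to 55 degrees, sliding and tumbling, and are all out by about 60 to 75 degrees
- pot: wide empty round terracotta plant pot, fixed; 220 mm across the rim, 110 mm high, walls 8 mm, mouth 204 mm across inside, inner floor 10 mm up and about 148 mm across. Origin at the centre of its underside, z up
- pot_mouth (a point): centre of the pot's mouth, level with the rim, 110 mm above its underside
- board: round wooden serving board lying flat, fixed, 210 mm across, 18 mm thick, empty. Origin at the centre of its underside
- board_top (a point): centre of the board's upper face, 18 mm above its underside
- stone0: grey chunky drainage stone, one of six alike, about 25 to 29 mm wide and 18 to 21 mm high, 25 g, starting in the tray; origin at the centre of the face it first lies on
- stone1: grey chunky drainage stone, one of six alike, about 25 to 29 mm wide and 18 to 21 mm high, 25 g, starting in the tray; origin at the centre of the face it first lies on
- stone2: grey chunky drainage stone, one of six alike, about 25 to 29 mm wide and 18 to 21 mm high, 25 g, starting in the tray; origin at the centre of the face it first lies on
- stone3: grey chunky drainage stone, one of six alike, about 25 to 29 mm wide and 18 to 21 mm high, 25 g, starting in the tray; origin at the centre of the face it first lies on
- stone4: grey chunky drainage stone, one of six alike, about 25 to 29 mm wide and 18 to 21 mm high, 25 g, starting in the tray; origin at the centre of the face it first lies on
- stone5: grey chunky drainage stone, one of six alike, about 25 to 29 mm wide and 18 to 21 mm high, 25 g, starting in the tray; origin at the centre of the face it first lies on
- cup: dark grey open ceramic cup, 82 mm across, 85 mm high, loose bystander; origin at the centre of its underside
- jug: dark grey ceramic jug with a cork stopper, 92 mm across, 100 mm high, loose bystander; origin at the centre of its underside
- trowel: small hand trowel lying flat, wooden handle and steel blade, about 245 mm long, 45 mm wide, 26 mm high, loose bystander; origin at its middle on the underside, x axis along it towards the blade tip
- candle: short amber glass candle jar with a cork cap, 64 mm across, 75 mm high, loose bystander; origin at the centre of its underside
There are look-alikes about, which are no part of the job. What is shaped like the tray but blue is not meant.

How it is judged:
On the way, in this order (a step that is already met when the one before it is completed fails the run):
1. the tray is held tipped (over 30 degrees) above the pot (angle between tray's own z axis and vertical above 0.52 rad and horizontal distance between tray and pot below 0.22 m and height (world z) of tray above 0.1 m and contact force between the fingers and tray above 0.5 N), for 0.05 s.
2. all six stones are in the pot (z of each of stone0, stone1, stone2, stone3, stone4, stone5 in the frame of pot below 0.092 m and (horizontal distance between stone0 and pot below 0.08 m or (horizontal distance between stone0 and pot below 0.1 m and z of stone0 in the frame of pot above 0.03 m)) and (horizontal distance between stone1 and pot below 0.08 m or (horizontal distance between stone1 and pot below 0.1 m and z of stone1 in the frame of pot above 0.03 m)) and (horizontal distance between stone2 and pot below 0.08 m or (horizontal distance between stone2 and pot below 0.1 m and z of stone2 in the frame of pot above 0.03 m)) and (horizontal distance between stone3 and pot below 0.08 m or (horizontal distance between stone3 and pot below 0.1 m and z of stone3 in the frame of pot above 0.03 m)) and (horizontal distance between stone4 and pot below 0.08 m or (horizontal distance between stone4 and pot below 0.1 m and z of stone4 in the frame of pot above 0.03 m)) and (horizontal distance between stone5 and pot below 0.08 m or (horizontal distance between stone5 and pot below 0.1 m and z of stone5 in the frame of pot above 0.03 m))), for 0.2 s.
At the end, for the whole second after the job is handed in: All six stones lie at rest in the pot (origins within its walls: 80 mm of its axis, 100 mm if over 30 mm up; lower than 92 mm above its underside); the tray stands upright (within 0.1 rad), at rest on the board, origin within 50 mm of the board's centre and 5 mm of its top (all of step 2 and horizontal distance between tray and board below 0.05 m and angle between tray's own z axis and vertical below 0.1 rad and height (world z) of tray between 0.013 and 0.023 m and linear speed of tray below 0.02 m/s and linear speed of each of stone0, stone1, stone2, stone3, stone4, stone5 below 0.05 m/s); the robot touches nothing.
It fails at once if the tray is let go in the air (its underside more than 17 mm above the board's top, 35 mm above the table, with no finger on it) (height (world z) of tray above 0.035 m and contact force between the fingers and tray below 0.02 N and contact force between tray and board below 0.02 N).
It fails at once if the cup is moved by more than 40 mm (distance of cup from where it was at the start of the episode above 0.04 m).
It fails at once if the jug is moved by more than 40 mm (distance of jug from where it was at the start of the episode above 0.04 m).
It fails at once if the trowel is moved by more than 40 mm (distance of trowel from where it was at the start of the episode above 0.04 m).
It fails at once if the candle is moved by more than 40 mm (distance of candle from where it was at the start of the episode above 0.04 m).
It also fails if it takes over 64 s, if anything falls off the work surface, if the arm or the gripper's body presses on something with over 40 N, if the wrist force passes 120 N, or if a joint passes its speed limit or range.

### The arm

A 6-joint arm with a two-finger parallel gripper is mounted at the origin on the work surface. World frame = base frame: x ahead of the robot, y to its left, z up, the work surface at z = 0. Lengths are in m, angles in rad, forces in N, time in s.
With the tool pointing down it reaches from about 0.3 to 0.875 m from the base axis. Payload 6.4 kg.
Tool frame: the origin (TCP) lies on the centre line of the jaws, within the pads' length; the fingertips stand 8 mm ahead of it and the grasp point (between the pads) lies 11 mm behind it; z points along the fingers, y is the line along which they close (so a half turn about z gives the same grasp; the last joint's range is limited). The gripper opens to 85 mm and grips with 20 to 120 N. Pads are 22 mm wide; open, the fingers measure 114 mm over their backs; the gripper's body (76 mm by 85 mm) begins 54 mm behind the grasp point. The pads swing forward as they close: fully open they stand 13 mm farther back than shut.
Start: joints at [0.962, 0.181, 1.607, -0, 1.354, -0.206], TCP at [0.225, 0.529, 0.239] pointing down, gripper open.
Joint ranges: [-2.99, 2.99], [-0.89, 2.07], [0.3, 2.58], [-1.14, 4.28], [0, 2.63], [-3.12, 3.12]. Speed limits (rad/s): [2.57, 2.57, 3.01, 3.14, 3.14, 3.14].

### API

Orientations are given as a unit quaternion [w, x, y, z].
In Python, from bench import ctrl gives the robot as it stands.
- The arm moves only by the shell command python3 -m handwheel 'ROWS' [OPENING]. ROWS is JSON, a list that holds one entry, the list of rows, each a list of 4 numbers: the shift along the tool's x, y, z each as a share of 20 cm, from -1 to 1, then the turn about the tool's z as a share of 1.5 rad, from -1 to 1. In form: [[[x, y, z, twist], ...]]. A call has 1 to 10 rows; each row is the pose to reach, as a shift and turn from the pose commanded when the call began, along the tool's axes at that moment; what a row does not reach only later rows make up. A row lasts 1/8 s, in which the tool goes at most 62.5 mm and 10.7 degrees, less where a joint would pass 70% of its speed; a pose out of reach is approached as far as the arm can. A call with a number of a shift or a turn outside -1 to 1 is refused whole. A call with a gripper value outside its range is refused whole. OPENING is the finger opening in mm, from 0 to 85.4, set as the call begins (- or left out, the last holds). The fingers move at their own pace and stop on an object; the grip force is fixed at half the most. Time passes only in rows, so rows that repeat a pose let the fingers close. It gives the time, the measured TCP pose, the force, the opening and the grip force at its end, in the units of the state.
- ctrl.get_obs(): the state, without advancing time (a new reading comes with each control period).
- ctrl.camera(name): name is "scene" or "top" or "wrist"; returns a dict with "color" (384x512x3 uint8, red, green, blue), "range_z" (384x512 float32, m along the optical axis (not along the pixel's ray), 0 where there is no reading), "K" (3x3 intrinsics, pixels), "pose" (4x4, takes a point from camera to world coordinates); the wrist camera has in their place "T_tool_cam" (4x4, takes a point from camera to tool coordinates, whose origin is the TCP and whose axes are the flange's). Camera axes: x right, y down, z forward; pixel columns grow to the right and rows downward; lengths in m; the calibration is good to about 2 mm. A picture is of the moment at which its call begins: read the wrist's pose just before it.
- ctrl.hand_in(): hands the job in; it is judged then, once.
The state is a dict: "time_s": time; "q": joint angles; "dq": joint speeds; "joint_efforts": joint torques, N m; "eef_pos": TCP position; "eef_rot": TCP orientation; "wrist_force": force on the tool from outside, world axes, zero at the start; "torque": the same for the moment, N m; "opening": opening from 0.0 (shut) to 1.0 (fully open); "grasp_force": force on a finger pad.
Only numpy, scipy, OpenCV 4.12 (cv2) and the standard library are available. Lean on these libraries where they do the work, as an engineer would, in place of code of your own. Each camera call takes 0.05 s, during which the arm holds its last target. There are 200 camera calls.

## Working session

There is one attempt and no reset: what is moved stays moved. The work goes in short steps, Python scripts to look and compute and a shell command to move; the robot and the scene stay as the last step left them, time stands still between calls to the robot, and variables do not carry over. Pictures are saved under pics/ and viewed, at most 10 in all, crops included, and the job is handed in when it is done.

```bash
ls; mkdir -p pics; python3 -m handwheel --help 2>&1 | head -30
python3 - <<'E'
from bench import ctrl
import cv2,numpy as np
ims=[]
for n in("scene","top"):
    c=ctrl.camera(n); np.savez(f"pics/{n}0.npz",**c); ims.append(c["color"])
    print(n,c["K"].round(1).tolist(),c["pose"].round(3).tolist())
    cv2.imwrite(f"pics/{n}0.png",cv2.resize(c["color"][:,:,::-1],(800,600)))
o=ctrl.get_obs();print(o["eef_pos"],o["eef_rot"],o["time_s"])
E
```

```text
pics
invalid input: not JSON, or not a number
scene [[375.7, 0.0, 263.7], [0.0, 375.7, 194.7], [0.0, 0.0, 1.0]] [[0.121, 0.807, -0.578, 1.019], [0.993, -0.094, 0.077, -0.081], [0.008, -0.583, -0.812, 0.844], [0.0, 0.0, 0.0, 1.0]]
top [[350.0, 0.0, 251.6], [0.0, 350.0, 190.4], [0.0, 0.0, 1.0]] [[-0.002, -0.997, 0.076, 0.402], [-1.0, 0.002, -0.0, 0.002], [-0.0, -0.076, -0.997, 0.94], [0.0, 0.0, 0.0, 1.0]]
[0.22509772 0.52860281 0.23848555] [-3.07181359e-04  2.00027928e-01  9.79789899e-01 -6.97835697e-04] 0.1
```

View pics/top0.png

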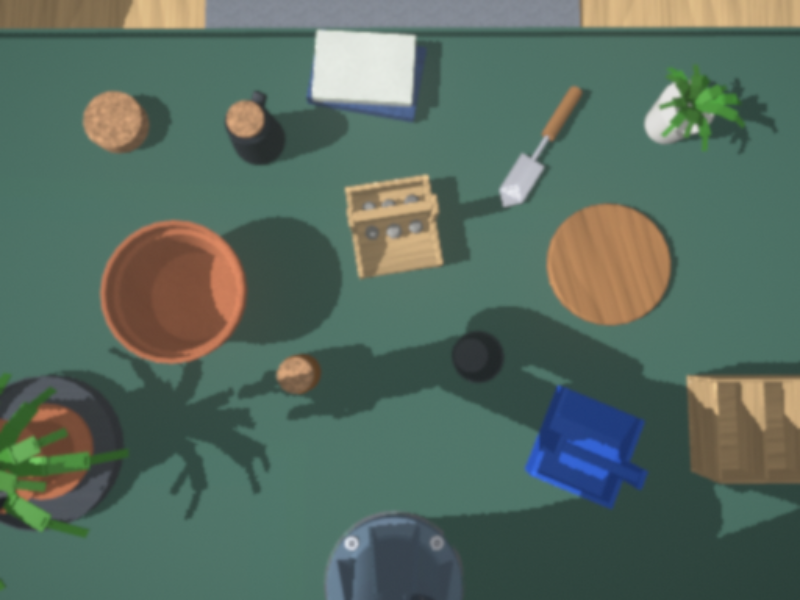

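View pics/scene0.png

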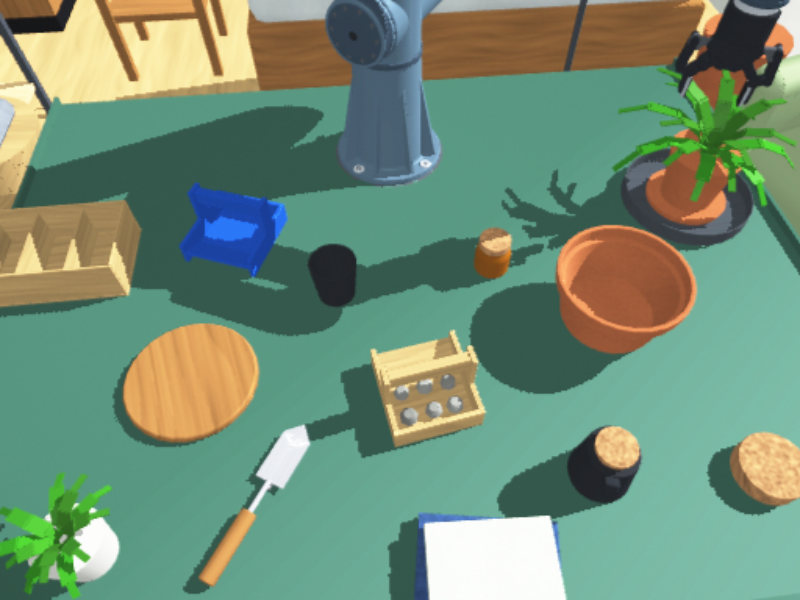

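The tray is the natural wood tote at top-view (395,230), and its lip points towards the robot. The look-alikes are the blue tote at (587,445) and the wooden compartment box at (745,430). The pot is at (172,292) and the board at (608,265). The moves only turn the tool about its own z, so before touching anything I'll check in free space how the arm behaves when a pose is out of reach. I'll measure the scene in the same turn.

```bash
cat > h.py <<'E'
import numpy as np, cv2
from bench import ctrl
from scipy.spatial.transform import Rotation as R
def obs():
    o=ctrl.get_obs(); w,x,y,z=o["eef_rot"]; r=R.from_quat([x,y,z,w]).as_matrix()
    print("t",round(o["time_s"],2),"p",np.round(o["eef_pos"],4),"x",r[:,0].round(3),"y",r[:,1].round(3),"z",r[:,2].round(3),"q",np.round(o["q"],3),"F",np.round(o["wrist_force"],1),"op",round(o["opening"]*85.4,1),"g",round(o["grasp_force"],1))
    return o,r
def pts(c):
    d=c["range_z"];v,u=np.indices(d.shape);K=c["K"]
    P=np.stack([(u-K[0,2])/K[0,0]*d,(v-K[1,2])/K[1,1]*d,d],-1)
    T=c["pose"] 
    P=P@T[:3,:3].T+T[:3,3]; P[d==0]=np.nan
    return P
E
cat > m.py <<'E'
from h import *
c=dict(np.load("pics/top0.npz"));P=pts(c);col=c["color"]
hsv=cv2.cvtColor(col,cv2.COLOR_RGB2HSV)
def reg(u0,v0,u1,v1):
    s=0.64;m=np.zeros(P.shape[:2],bool);m[int(v0*s):int(v1*s),int(u0*s):int(u1*s)]=1;return m
def circ(m):
    (x,y),r=cv2.minEnclosingCircle(P[m][:,:2].astype(np.float32));return np.round([x,y,r],4)
z=P[...,2]
m=reg(85,210,260,370)&(z>.10)&(z<.12);print("pot rim",circ(m),np.nanmedian(z[m]))
m=reg(530,190,690,335)&(z>.012)&(z<.026);print("board",circ(m),np.nanmedian(z[m]))
for n,b in dict(cup=(440,320,515,390),candle=(265,345,330,405),jug=(215,85,290,170)).items():
    m=reg(*b)&(z>.03);print(n,circ(m),np.nanmax(z[m]))
m=reg(330,165,455,290)
for lo,hi in((.003,.012),(.02,.034),(.036,.048),(.085,.115)):
    k=m&(z>lo)&(z<hi)
    print("tray",lo,k.sum(),cv2.minAreaRect(P[k][:,:2].astype(np.float32)),np.nanmedian(z[k]))
E
python3 m.py; python3 -c "
from h import *;obs()"; python3 -m handwheel '[[[0,0.3,-0.3,0],[0,0.6,-0.3,0],[0,0.9,-0.3,0],[0,1,-0.3,0],[0,1,-0.3,0]]]'; python3 -m handwheel '[[[0,0.3,0,0],[0,0.6,0,0],[0,0.9,0,0],[0,1,0,0],[0,1,0,0]]]';python3 -c "
from h import *;obs()"
```

```text
pot rim [0.4761 0.3396 0.1104] 0.10982077461269618
board [ 0.5302 -0.3655  0.1049] 0.017836881538123184
cup [ 0.3751 -0.1291  0.0409] 0.08925340765653345
candle [0.3466 0.157  0.0317] 0.08023316006103065
jug [0.7573 0.2353 0.0495] 0.10463345058012685
tray 0.003 1259 ((0.5989168882369995, 0.004385724663734436), (0.21509002149105072, 0.21713250875473022), 89.82875061035156) 0.0063713153484071805
tray 0.02 681 ((0.5879161953926086, 0.0009682923555374146), (0.1456918865442276, 0.13770295679569244), 8.823598861694336) 0.024183239674935297
tray 0.036 442 ((0.5921056270599365, 0.0017913952469825745), (0.1514359563589096, 0.14016056060791016), 8.967288970947266) 0.042172787649972676
tray 0.085 508 ((0.6006395816802979, 0.0030604377388954163), (0.030292902141809464, 0.13990041613578796), 9.327461242675781) 0.10410997686780843
t 0.1 p [0.2251 0.5286 0.2385] x [-0.92   0.392  0.   ] y [ 0.392  0.92  -0.001] z [-0.001 -0.001 -1.   ] q [ 0.962  0.181  1.608  0.     1.354 -0.206] F [-0.7  0.  -1. ] op 85.3 g 0.0
time_s: 0.72
eef_pos: [0.3042, 0.7138, 0.2959]
eef_rot: [-0.001, 0.2, 0.98, -0.002]
wrist_force: [-0.8, -0.1, -1.0]
opening: 1.0
grasp_force: 0.0
time_s: 1.35
eef_pos: [0.3588, 0.842, 0.2811]
eef_rot: [0.005, 0.2, 0.979, 0.025]
wrist_force: [1.3, -0.1, 0.9]
opening: 1.001
grasp_force: 0.0
t 1.35 p [0.3588 0.842  0.2811] x [-0.92   0.392 -0.   ] y [0.391 0.919 0.05 ] z [ 0.02   0.046 -0.999] q [ 1.037  1.016  0.3    0.007  1.776 -0.13 ] F [ 1.3 -0.1  0.9] op 85.5 g 0.0
```

```bash
python3 -m handwheel '[[[0,1,0,0],[0,1,0,0],[0,1,0,0]]]' >/dev/null;python3 -c "
from h import *;obs()";  python3 -m handwheel '[[[0,-0.3,0,0],[0,-0.6,0,0],[0,-0.9,0,0],[0,-1,0,0],[0,-1,0,0]]]' >/dev/null;python3 -c "
from h import *;obs()"
```

```text
t 1.73 p [0.3682 0.864  0.2566] x [-0.92   0.392 -0.   ] y [0.39  0.915 0.103] z [ 0.041  0.094 -0.995] q [ 1.038  1.045  0.298  0.013  1.696 -0.128] F [ 0.5  0.6 -0.5] op 85.4 g 0.0
t 2.35 p [0.2877 0.677  0.2335] x [-0.92   0.392  0.001] y [0.39  0.916 0.096] z [ 0.037  0.088 -0.995] q [ 1.001  0.473  1.246  0.017  1.328 -0.17 ] F [ 0.2 -0.6 -0.3] op 85.5 g 0.0
```

```bash
python3 -m handwheel '[[[0,-0.3,-0.3,0],[0,-0.6,-0.6,0],[0,-0.9,-0.9,0],[0,-1,-1,0]]]' >/dev/null;python3 -c "
from h import *;obs()";  python3 -m handwheel '[[[0,-0.3,0,0],[0,-0.6,0,0],[0,-0.9,0,0],[0,-1,0,0]]]' >/dev/null;python3 -c "
from h import *;obs()";  python3 -m handwheel '[[[0,-0.3,0.3,0],[0,-0.6,0.6,0],[0,-0.9,0.6,0],[0,-1,0.6,0]]]' >/dev/null;python3 -c "
from h import *;obs()"
```

```text
t 2.85 p [0.2144 0.5024 0.3959] x [-0.92   0.392 -0.001] y [0.39  0.915 0.104] z [ 0.042  0.096 -0.995] q [ 0.937 -0.044  1.539  0.023  1.545 -0.231] F [1.3 0.3 0.5] op 85.2 g 0.0
t 3.35 p [0.1358 0.3186 0.3745] x [-0.92   0.392 -0.002] y [0.39  0.915 0.105] z [ 0.043  0.096 -0.994] q [ 0.785 -0.555  1.965  0.038  1.633 -0.379] F [0.4 0.8 0.3] op 85.5 g 0.0
t 3.85 p [0.091  0.2122 0.232 ] x [-0.919  0.394 -0.   ] y [0.393 0.918 0.056] z [ 0.022  0.051 -0.998] q [ 0.582 -0.893  2.387  0.03   1.601 -0.582] F [ 0.6 -0.   0.5] op 85.3 g 0.0
```

```bash
python3 -m handwheel '[[[0,-1,0,0],[0,-1,0,0],[0,-1,0,0]]]' >/dev/null;python3 -c "
from h import *;obs()"
```

```text
t 4.22 p [0.084  0.1967 0.213 ] x [-0.92   0.391 -0.001] y [0.391 0.92  0.007] z [ 0.004  0.006 -1.   ] q [ 0.579 -0.894  2.423  0.003  1.606 -0.589] F [0.2 0.2 0.1] op 85.5 g 0.0
```

```bash
cat > arm.py <<'E'
import numpy as np
from scipy.optimize import least_squares
D=[([.225,.5286,.2385],[.962,.181,1.608,0,1.354,-.206],[-.001,-.001,-1]),
([.3588,.842,.2811],[1.037,1.016,.3,.007,1.776,-.13],[.02,.046,-.999]),
([.3682,.864,.2566],[1.038,1.045,.298,.013,1.696,-.128],[.041,.094,-.995]),
([.2877,.677,.2335],[1.001,.473,1.246,.017,1.328,-.17],[.037,.088,-.995]),
([.2144,.5024,.3959],[.937,-.044,1.539,.023,1.545,-.231],[.042,.096,-.995]),
([.1358,.3186,.3745],[.785,-.555,1.965,.038,1.633,-.379],[.043,.096,-.994]),
([.091,.2122,.232],[.582,-.893,2.387,.03,1.601,-.582],[.022,.051,-.998]),
([.084,.1967,.213],[.579,-.894,2.423,.003,1.606,-.589],[.004,.006,-1])]
def pl(q,L):
    a,b,s=q[1],q[1]+q[2],q[1]+q[2]+q[4]
    r=L[4]+L[0]*np.sin(a)+L[1]*np.sin(b)+L[5]*np.cos(b)+L[2]*np.sin(s)
    z=L[3]+L[0]*np.cos(a)+L[1]*np.cos(b)-L[5]*np.sin(b)+L[2]*np.cos(s)
    return r,z
def res(L):
    e=[]
    for p,q,_ in D:
        r,z=pl(q,L);c,s=np.cos(q[0]),np.sin(q[0])
        e+= [c*r-s*L[6]-p[0],s*r+c*L[6]-p[1],z-p[2]]
    return e
f=least_squares(res,[.4,.4,.2,.3,0,0,.117]);L=f.x
if __name__=="__main__":
    print(L.round(4),np.abs(f.fun).max())
    for d in D: print(round(d[1][1]+d[1][2]+d[1][4]-np.pi,3),end=" ")
    print()
    # IK for tilted outward theta in arm plane
    lo,hi=[-.89,.3,0],[2.07,2.58,2.63]
    for th in np.radians([0,30,50,60,70]):
      for r,z in((.45,.28),(.5,.28),(.55,.28),(.6,.28),(.55,.33),(.85,.4)):
        best=min((least_squares(lambda x:[*(np.array(pl([0,x[0],x[1],0,x[2]],L))-[r,z]),.3*(x.sum()-np.pi+th)],x0,bounds=(lo,hi)) for x0 in([.2,1.6,1.2],[.8,1,.3])),key=lambda g:g.cost)
        print(int(np.degrees(th)+.5),r,z,best.x.round(2),"err",np.abs(best.fun).max().round(4))
E
python3 arm.py
```

```text
[ 4.383e-01  5.150e-01  3.107e-01  3.130e-01 -5.000e-04  8.540e-02
  1.227e-01] 0.004749101054906724
0.001 -0.05 -0.103 -0.095 -0.102 -0.099 -0.047 -0.007 
0 0.45 0.28 [-0.11  1.82  1.43] err 0.0
0 0.5 0.28 [0.01 1.71 1.42] err 0.0
0 0.55 0.28 [0.12 1.59 1.43] err 0.0
0 0.6 0.28 [0.23 1.47 1.45] err 0.0
0 0.55 0.33 [0.09 1.53 1.53] err 0.0
0 0.85 0.4 [0.88 0.3  1.96] err 0.002
30 0.45 0.28 [-0.49  2.19  0.92] err 0.0
30 0.5 0.28 [-0.34  2.09  0.87] err 0.0
30 0.55 0.28 [-0.21  1.99  0.83] err 0.0
30 0.6 0.28 [-0.08  1.89  0.82] err 0.0
30 0.55 0.33 [-0.25  1.92  0.94] err 0.0
30 0.85 0.4 [0.41 1.08 1.12] err 0.0
50 0.45 0.28 [-0.7   2.43  0.53] err 0.0
50 0.5 0.28 [-0.51  2.34  0.43] err 0.0
50 0.55 0.28 [-0.34  2.24  0.37] err 0.0
50 0.6 0.28 [-0.2   2.14  0.34] err 0.0
50 0.55 0.33 [-0.41  2.18  0.5 ] err 0.0
50 0.85 0.4 [0.25 1.42 0.6 ] err 0.0
60 0.45 0.28 [-0.76  2.55  0.31] err 0.0
60 0.5 0.28 [-0.54  2.45  0.18] err 0.0
60 0.55 0.28 [-0.36  2.35  0.1 ] err 0.0
60 0.6 0.28 [-0.21  2.24  0.06] err 0.0
60 0.55 0.33 [-0.45  2.3   0.25] err 0.0
60 0.85 0.4 [0.22 1.56 0.32] err 0.0
70 0.45 0.28 [-0.7   2.58  0.1 ] err 0.0173
70 0.5 0.28 [-0.57  2.53  0.  ] err 0.0131
70 0.55 0.28 [-0.4  2.4  0. ] err 0.0249
70 0.6 0.28 [-0.25  2.27  0.  ] err 0.0327
70 0.55 0.33 [-0.45  2.39  0.  ] err 0.0048
70 0.85 0.4 [0.21 1.66 0.05] err 0.0
```

```bash
cat > ik.py <<'E'
from arm import *
from scipy.spatial.transform import Rotation as R
LO=np.array([-2.99,-.89,.3,-1.14,0,-3.12]);HI=np.array([2.99,2.07,2.58,4.28,2.63,3.12])
def fk(q):
    e=lambda s,a:R.from_euler(s,a).as_matrix()
    A=e('z',q[0]);B=A@e('y',q[1]);C=B@e('y',q[2]);W=C@e('z',q[3])@e('y',q[4]);T=W@e('z',q[5])@e('z',np.pi/2)
    p=A@[L[4],L[6],L[3]]+B@[0,0,L[0]]+C@[L[5],0,L[1]]+W@[0,0,L[2]]
    return p,T
def tool(A,tau,liptw):  # tool z tilted tau towards azimuth A; liptw: turn about tool z from "lip straight down"
    z=np.array([np.cos(A)*np.sin(tau),np.sin(A)*np.sin(tau),-np.cos(tau)])
    x=np.array([-np.sin(A),np.cos(A),0]);T=np.stack([x*-1,np.cross(z,-x),z],1)
    return T@R.from_euler('z',liptw).as_matrix()
def ik(p,T,seeds=8,q0=None):
    f=lambda q:np.r_[fk(q)[0]-p,.2*R.from_matrix(fk(q)[1].T@T).as_rotvec()]
    rng=np.random.default_rng(0);S=[q0] if q0 is not None else [[np.arctan2(p[1],p[0])-.2,0,1.8,s4,1,s6] for s4 in(-.8,.8,2.6) for s6 in(-2,0,2)]
    return min((least_squares(f,s,bounds=(LO,HI)) for s in S),key=lambda g:g.cost)
if __name__=="__main__":
    for p,q,z in D[::3]:
        a,T=fk(q);print(np.round(a-p,3),T.round(3)[:,1],T[:,2].round(3))
    for A in range(-60,101,20):
        for tau in(60,):
            for zz in (.28,.33):
                o=[]
                for tw in(0,1.57,2.6,-1.57,-2.6):
                    g=ik(np.array([.476,.34,zz]),tool(np.radians(A),np.radians(tau),tw));o.append("%.3f"%np.sqrt(2*g.cost)+str(g.x.round(1).tolist()[3:]))
                print(A,tau,zz,*o)
E
python3 ik.py
python3 - <<'E'
import cv2
im=cv2.imread("pics/top0.png")[150:310,310:480];cv2.imwrite("pics/crop.png",cv2.resize(im,None,fx=3,fy=3))
E
```

```text
[-0.004  0.003  0.   ] [ 0.392  0.92  -0.001] [-0.001 -0.001 -1.   ]
[-0.004  0.003 -0.   ] [0.39  0.916 0.096] [ 0.037  0.088 -0.995]
[-0.003  0.004  0.   ] [0.394 0.918 0.055] [ 0.022  0.051 -0.998]
-60 60 0.28 0.000[-1.0, 1.6, -1.1] 0.000[-1.0, 1.6, 0.5] 0.000[-1.0, 1.6, 1.5] 0.000[-1.0, 1.6, -2.7] 0.000[-1.0, 1.6, 2.6]
-60 60 0.33 0.000[-1.0, 1.7, -1.2] 0.000[-1.0, 1.7, 0.4] 0.000[-1.0, 1.7, 1.4] 0.000[-1.0, 1.7, -2.7] 0.000[-1.0, 1.7, 2.5]
-40 60 0.28 0.000[-1.1, 1.4, -1.2] 0.000[-1.1, 1.4, 0.4] 0.000[-1.1, 1.4, 1.4] 0.000[-1.1, 1.4, -2.8] 0.000[-1.1, 1.4, 2.5]
-40 60 0.33 0.000[-1.1, 1.4, -1.3] 0.000[-1.1, 1.4, 0.3] 0.000[-1.1, 1.4, 1.3] 0.000[-1.1, 1.4, -2.8] 0.000[-1.1, 1.4, 2.4]
-20 60 0.28 0.011[-1.1, 1.0, -1.4] 0.011[-1.1, 1.0, 0.2] 0.011[-1.1, 1.0, 1.2] 0.011[-1.1, 1.0, -2.9] 0.011[-1.1, 1.0, 2.3]
-20 60 0.33 0.003[-1.1, 1.1, -1.4] 0.003[-1.1, 1.1, 0.1] 0.003[-1.1, 1.1, 1.2] 0.003[-1.1, 1.1, -3.0] 0.003[-1.1, 1.1, 2.3]
0 60 0.28 0.014[-1.1, 0.6, -1.7] 0.014[-1.1, 0.6, -0.1] 0.014[-1.1, 0.6, 0.9] 0.014[-1.1, 0.6, 3.1] 0.014[-1.1, 0.6, 2.0]
0 60 0.33 0.002[-1.1, 0.7, -1.7] 
[... 589 characters left out ...]
0[1.2, 1.0, 1.3] 0.000[1.2, 1.0, 2.9] 0.000[1.2, 1.0, -2.3] 0.000[1.2, 1.0, -0.2] 0.000[1.2, 1.0, -1.3]
60 60 0.33 0.000[1.2, 1.0, 1.5] 0.000[1.2, 1.0, 3.1] 0.000[1.2, 1.0, -2.2] 0.000[1.2, 1.0, -0.1] 0.000[1.2, 1.0, -1.1]
80 60 0.28 0.000[1.1, 1.3, 1.2] 0.000[1.1, 1.3, 2.7] 0.000[1.1, 1.3, -2.5] 0.000[1.1, 1.3, -0.4] 0.000[1.1, 1.3, -1.4]
80 60 0.33 0.000[1.1, 1.3, 1.3] 0.000[1.1, 1.3, 2.8] 0.000[1.1, 1.3, -2.4] 0.000[1.1, 1.3, -0.3] 0.000[1.1, 1.3, -1.3]
100 60 0.28 0.000[1.0, 1.6, 1.0] 0.000[1.0, 1.6, 2.6] 0.000[1.0, 1.6, -2.6] 0.000[1.0, 1.6, -0.5] 0.000[1.0, 1.6, -1.6]
100 60 0.33 0.000[1.0, 1.6, 1.1] 0.000[1.0, 1.6, 2.7] 0.000[1.0, 1.6, -2.6] 0.000[1.0, 1.6, -0.4] 0.000[1.0, 1.6, -1.5]
```

View pics/crop.png

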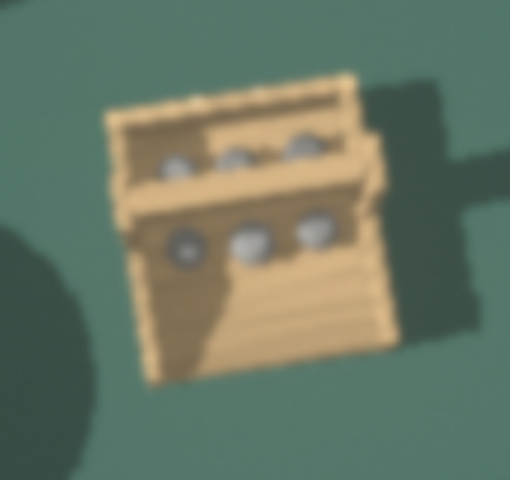

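The crop shows the wooden tote with six stones and its lip pointing towards the robot (crop centre (250,215)). It is the natural-wood one, so it's the right tray. The grip point is at (0.601, 0.003) with a yaw of about +9°, and the heights agree with the sizes given.

The plan is to tilt the tool by pushing at the reach limit with the lip up. Then I'll pour over the pot by twisting about the tilted tool axis.

```bash
python3 -m handwheel '[[[-0.3,0,0,0],[-0.6,0,0,0],[-0.9,0,0,0],[-1,0.03,0,0]]]' >/dev/null
python3 -m handwheel '[[[-0.3,0,0,0.1],[-0.6,0,0,0.2],[-0.9,0,0,0.3],[-1,0.09,0,0.4]]]' >/dev/null
cat >> h.py <<'E'
def to(tgt,az=None):
    o,r=obs();d=r.T@(np.array(tgt)-o["eef_pos"])/.2
    a=np.arctan2(r[1,1],r[0,1]);print("shares",d.round(3),"" if az is None else "twist %.3f"%(-(((np.radians(az)-a)+np.pi)%(2*np.pi)-np.pi)/1.5))
E
python3 -c "
from h import *;to([.6006,.0031,.2],9.2)
c=dict(np.load('pics/top0.npz'));P=pts(c);z=P[...,2];m=(P[...,1]>.3)&(P[...,0]<.45)&(P[...,0]>.05)
z2=np.where(m&((P[...,0]-.476)**2+(P[...,1]-.34)**2>.013),z,0);print('plant',np.nanmax(z2),P[np.unravel_index(np.nanargmax(z2),z.shape)])"
```

```text
t 5.22 p [0.4643 0.0597 0.2124] x [-0.531  0.847  0.001] y [0.847 0.531 0.005] z [ 0.003  0.004 -1.   ] q [-0.129 -0.039  1.898  0.004  1.28  -0.691] F [0.3 1.1 0.4] op 85.6 g 0.0
shares [-0.602  0.427  0.063] twist 0.266
plant 0.2643620567395727 [0.20776254 0.47608412 0.26436206]
```

```bash
python3 -m handwheel '[[[-0.25,0.15,0.06,0.1],[-0.5,0.3,0.06,0.2],[-0.6,0.43,0.06,0.266],[-0.6,0.43,0.06,0.266]]]' >/dev/null
python3 -c "
from h import *;to([.6006,.0031,.079],9.2)"
```

```text
t 5.72 p [0.6001 0.0062 0.1999] x [-0.168  0.986  0.004] y [0.986 0.168 0.003] z [ 0.003  0.004 -1.   ] q [-0.19   0.27   1.582  0.005  1.288 -0.36 ] F [-0.8  0.2  0.3] op 85.3 g 0.0
shares [-0.018 -0.002  0.604] twist 0.005
```

```bash
python3 -m handwheel '[[[-0.015,0,0.25,0],[-0.015,0,0.5,0],[-0.015,0,0.6,0],[-0.015,0,0.604,0]]]' 50 
python3 -m handwheel '[[[0,0,0,0],[0,0,0,0],[0,0,0,0],[0,0,0,0],[0,0,0,0]]]' 0
python3 -c "
from h import *;obs()"
```

```text
time_s: 6.22
eef_pos: [0.5978, 0.0047, 0.0788]
eef_rot: [-0.002, 0.645, 0.765, 0.002]
wrist_force: [0.4, -0.5, 0.7]
opening: 0.588
grasp_force: 0.0
time_s: 6.85
eef_pos: [0.6008, 0.0039, 0.0822]
eef_rot: [0.001, 0.645, 0.764, 0.003]
wrist_force: [1.3, 1.1, 7.5]
opening: 0.175
grasp_force: 59.5
t 6.85 p [0.6008 0.0039 0.0822] x [-0.168  0.986  0.002] y [0.986 0.168 0.007] z [ 0.006  0.004 -1.   ] q [-0.193  0.414  1.656  0.005  1.066 -0.365] F [1.3 1.1 7.5] op 15.0 g 59.5
```

```bash
python3 -m handwheel '[[[0,0,-0.05,0],[0,0,-0.15,0],[0,0,-0.3,0],[0,0,-0.5,0],[0,0,-0.7,0],[0,0,-0.9,0],[0,0,-1,0]]]'
python3 -m handwheel '[[[0.1,0,-0.2,0.05],[0.25,0,-0.4,0.15],[0.4,0,-0.5,0.25],[0.55,0,-0.55,0.35],[0.7,0,-0.6,0.45],[0.85,0,-0.6,0.55],[1,0,-0.6,0.65]]]' >/dev/null
python3 -c "
from h import *;to([.42,.6,.45],-91)
c=ctrl.camera('top');cv2.imwrite('pics/lift.png',cv2.resize(c['color'][:,:,::-1],(800,600)))"
```

```text
time_s: 7.72
eef_pos: [0.5989, 0.0032, 0.2835]
eef_rot: [0.001, 0.645, 0.764, 0.003]
wrist_force: [0.5, -0.9, -5.5]
opening: 0.176
grasp_force: 58.8
t 8.6 p [0.5636 0.2008 0.4012] x [0.725 0.689 0.004] y [ 0.689 -0.725 -0.002] z [ 0.002  0.004 -1.   ] q [0.142 0.149 1.323 0.004 1.667 0.953] F [ 0.2 -0.5 -4.6] op 14.7 g 59.0
shares [ 0.855 -1.942 -0.237] twist 0.518
```

View pics/lift.png

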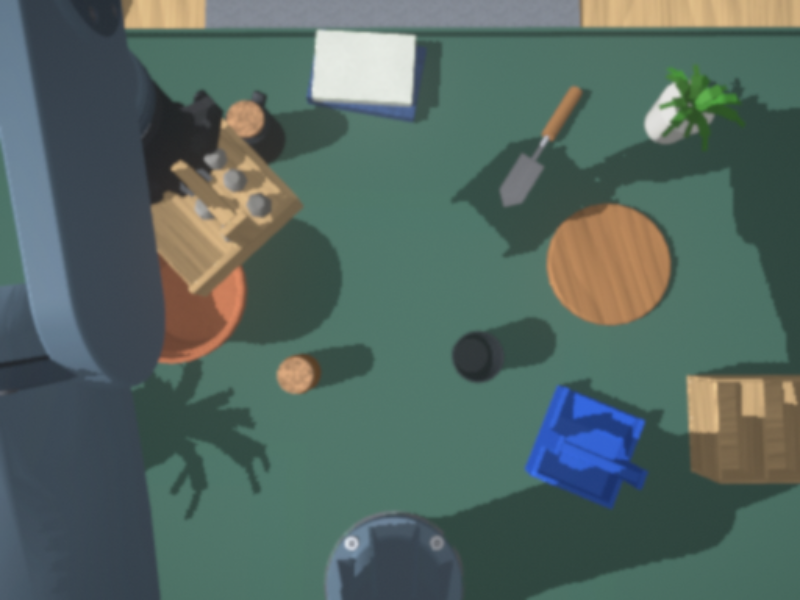

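```bash
python3 -m handwheel '[[[0.1,-0.15,-0.05,0.08],[0.2,-0.35,-0.1,0.16],[0.3,-0.6,-0.15,0.24],[0.4,-0.8,-0.2,0.32],[0.43,-1,-0.24,0.4],[0.43,-1,-0.24,0.518]]]' >/dev/null
python3 -c "
from h import *;to([.36,.70,.45],-91)"
```

```text
t 9.4 p [0.4855 0.4061 0.4508] x [ 1.    -0.012  0.002] y [-0.012 -1.    -0.006] z [ 0.002  0.006 -1.   ] q [0.507 0.228 1.137 0.004 1.772 2.091] F [ 0.2 -0.4 -5.3] op 15.3 g 59.6
shares [-0.646 -1.462  0.011] twist 0.003
```

```bash
python3 -m handwheel '[[[-0.1,-0.2,0,0],[-0.2,-0.45,0,0],[-0.35,-0.7,0,0],[-0.5,-0.95,0,0],[-0.6,-1,0,0]]]' >/dev/null
python3 -c "
from h import *;obs()"
python3 -m handwheel '[[[0.1,-0.25,0,0],[0.2,-0.5,0,0],[0.3,-0.75,-0.1,0],[0.4,-0.95,-0.2,0],[0.4,-1,-0.3,0],[0.4,-1,-0.3,0],[0.4,-1,-0.3,0],[0.4,-1,-0.3,0],[0.4,-1,-0.3,0],[0.4,-1,-0.3,0]]]' >/dev/null
python3 -c "
from h import *;obs()"
```

```text
t 10.03 p [0.3678 0.6072 0.4486] x [ 1.    -0.008 -0.   ] y [-0.008 -1.    -0.003] z [-0.     0.003 -1.   ] q [8.590e-01 4.230e-01 8.940e-01 2.000e-03 1.822e+00 2.438e+00] F [-0.2 -0.6 -5.4] op 14.9 g 60.1
t 11.28 p [0.4113 0.73   0.4625] x [ 1.    -0.013  0.024] y [-0.012 -0.999 -0.045] z [ 0.025  0.045 -0.999] q [0.914 0.804 0.299 0.009 1.988 2.5  ] F [-0.2 -0.2 -4.7] op 15.4 g 61.3
```

```bash
for i in 1; do python3 -m handwheel '[[[0.4,-1,-0.4,0]]]' >/dev/null
python3 -c "
from h import *;obs()"
python3 -m handwheel '[[[0.4,-1,-0.4,0],[0.4,-1,-0.4,0]]]' >/dev/null
python3 -c "
from h import *;obs()";done
python3 -m handwheel '[[[0.4,-1,-0.4,0],[0.4,-1,-0.4,0],[0.4,-1,-0.4,0],[0.4,-1,-0.4,0]]]' >/dev/null
python3 -c "
from h import *;obs()"
```

```text
t 11.4 p [0.4123 0.7441 0.4624] x [ 0.999 -0.015  0.043] y [-0.011 -0.997 -0.08 ] z [ 0.044  0.079 -0.996] q [0.921 0.806 0.299 0.014 1.947 2.511] F [ 0.1  0.5 -5. ] op 14.8 g 61.3
t 11.65 p [0.4093 0.7629 0.4631] x [ 0.998 -0.016  0.064] y [-0.008 -0.993 -0.121] z [ 0.066  0.121 -0.991] q [0.935 0.807 0.298 0.02  1.9   2.526] F [ 0.2 -0.  -4.8] op 15.3 g 61.3
t 12.15 p [0.4036 0.7817 0.4674] x [ 0.996 -0.019  0.086] y [-0.005 -0.986 -0.165] z [ 0.088  0.164 -0.983] q [0.952 0.804 0.299 0.024 1.853 2.543] F [ 0.  -0.3 -5.9] op 14.9 g 61.4
```

```bash
H="python3 -m handwheel"
python3 -m handwheel '[[[0.4,-1,-0.35,0]]]' >/dev/null
python3 -m handwheel '[[[0.4,-1,-0.3,0]]]' >/dev/null
python3 -m handwheel '[[[0.4,-1,-0.3,0]]]' >/dev/null
python3 -m handwheel '[[[0.4,-1,-0.25,0]]]' >/dev/null
python3 -m handwheel '[[[0.4,-1,-0.2,0]]]' >/dev/null
python3 -m handwheel '[[[0.4,-1,-0.15,0]]]' >/dev/null
python3 -c "
from h import *;obs()"
python3 -m handwheel '[[[0.4,-1,-0.1,0]]]' >/dev/null
python3 -m handwheel '[[[0.4,-1,-0.05,0]]]' >/dev/null
python3 -m handwheel '[[[0.4,-1,0,0]]]' >/dev/null
python3 -m handwheel '[[[0.4,-1,0,0]]]' >/dev/null
python3 -c "
from h import *;obs()"
```

```text
t 12.9 p [0.4101 0.8512 0.5062] x [ 0.981 -0.048  0.189] y [ 0.027 -0.925 -0.378] z [ 0.193  0.376 -0.906] q [0.981 0.786 0.299 0.049 1.623 2.576] F [-0.6 -0.5 -5.6] op 14.9 g 61.4
t 13.4 p [0.4177 0.8965 0.5317] x [ 0.965 -0.079  0.248] y [ 0.061 -0.859 -0.508] z [ 0.253  0.506 -0.825] q [0.996 0.785 0.299 0.063 1.459 2.588] F [ 0.8 -0.5 -4.9] op 15.2 g 61.5
```

```bash
python3 -m handwheel '[[[0.4,-1,0.05,0]]]' >/dev/null
python3 -m handwheel '[[[0.4,-1,0.1,0]]]' >/dev/null
python3 -m handwheel '[[[0.4,-1,0.1,0]]]' >/dev/null
python3 -m handwheel '[[[0.4,-1,0.15,0]]]' >/dev/null
python3 -m handwheel '[[[0.4,-1,0.2,0]]]' >/dev/null
python3 -m handwheel '[[[0.4,-1,0.25,0]]]' >/dev/null
python3 -m handwheel '[[[0.4,-1,0.3,0]]]' >/dev/null
python3 -m handwheel '[[[0.4,-1,0.3,0]]]' >/dev/null
python3 -m handwheel '[[[0.4,-1,0.3,0]]]' >/dev/null
python3 -c "
from h import *;obs()
c=ctrl.camera('scene');cv2.imwrite('pics/tilt.png',cv2.resize(c['color'][:,:,::-1],(800,600)))"
```

```text
t 14.53 p [0.432  0.9753 0.6138] x [ 0.921 -0.17   0.351] y [ 0.163 -0.65  -0.743] z [ 0.354  0.741 -0.57 ] q [1.017 0.782 0.299 0.099 1.101 2.594] F [-0.5  0.2 -5. ] op 15.4 g 61.6
```

View pics/tilt.png

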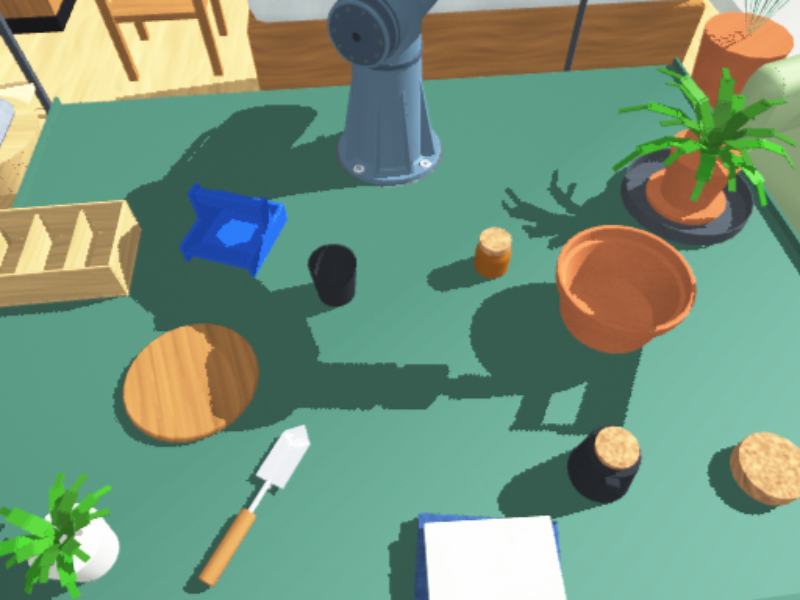

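```bash
python3 -m handwheel '[[[0.4,-1,0.35,0]]]' >/dev/null
python3 -m handwheel '[[[0.4,-1,0.35,0]]]' >/dev/null
python3 -m handwheel '[[[0.4,-1,0.4,0]]]' >/dev/null
cat > pl.py <<'E'
from h import *
from ik import ik,fk
o,r=obs()
print("tilt",np.degrees(np.arccos(-r[2,2])),"az",np.degrees(np.arctan2(r[1,2],r[0,2])))
def tp(r,x,y,z): return r[:,1]*(x+.010)+r[:,0]*y-r[:,2]*(z-.082)
q=o["q"];q0=np.array(q)
for tw in(0,-.75,-1.5,-2.0,-2.5,-2.75,-3.0,-3.25):
    T=r@R.from_euler('z',tw).as_matrix()
    tl=np.degrees(np.arcsin(T[2,1]));
    low=min(tp(T,x,y,z)[2] for x in(-.095,.056) for y in(-.07,.07) for z in(0,.042))
    g=ik(np.array([.476,.34,.30]),T,q0=np.clip(q0,[-2.9,-.88,.31,-1.1,.01,-3.1],[2.9,2,2.57,4.2,2.6,3.1]) if tw else [.5,0,1.8,1.,1,1.]);q0=g.x
    print(tw,"lipdown",tl.round(0),"ctr",tp(T,-.095,0,.026).round(3),"L",tp(T,-.095,.062,.026).round(3),"R",tp(T,-.095,-.062,.026).round(3),"low",low.round(3),"q",g.x.round(2),round(g.cost,5))
E
python3 pl.py
```

```text
t 14.95 p [0.433  0.9898 0.6536] x [ 0.904 -0.206  0.375] y [ 0.202 -0.567 -0.798] z [ 0.377  0.798 -0.471] q [1.022 0.771 0.299 0.113 0.997 2.59 ] F [ 0.6  0.8 -4.6] op 15.2 g 61.7
tilt 61.89782066043891 az 64.7136677951432
0 lipdown -53.0 ctr [0.004 0.093 0.041] L [0.06  0.08  0.065] R [-0.052  0.106  0.018] low -0.118 q [-0.09 -0.18  2.19  1.23  1.07  0.87] 0.0
-0.75 lipdown -19.0 ctr [-0.044  0.092  0.002] L [-0.011  0.106  0.052] R [-0.076  0.077 -0.049] low -0.118 q [-0.09 -0.18  2.19  1.23  1.07  0.12] 0.0
-1.5 lipdown 19.0 ctr [-0.057  0.066 -0.053] L [-0.065  0.1   -0.002] R [-0.048  0.031 -0.104] low -0.123 q [-0.09 -0.18  2.19  1.23  1.07 -0.63] 0.0
-2.0 lipdown 42.0 ctr [-0.042  0.04  -0.084] L [-0.076  0.078 -0.048] R [-0.007  0.003 -0.119] low -0.136 q [-0.09 -0.18  2.19  1.23  1.07 -1.13] 0.0
-2.5 lipdown 60.0 ctr [-0.011  0.017 -0.1  ] L [-0.064  0.048 -0.089] R [ 0.041 -0.015 -0.111] low -0.124 q [-0.09 -0.18  2.19  1.23  1.07 -1.63] 0.0
-2.75 lipdown 62.0 ctr [ 0.008  0.007 -0.101] L [-0.049  0.032 -0.104] R [ 0.064 -0.018 -0.099] low -0.116 q [-0.09 -0.18  2.19  1.23  1.07 -1.88] 0.0
-3.0 lipdown 57.0 ctr [ 0.027 -0.001 -0.098] L [-0.03   0.017 -0.114] R [ 0.085 -0.018 -0.082] low -0.128 q [-0.09 -0.18  2.19  1.23  1.07 -2.13] 0.0
-3.25 lipdown 49.0 ctr [ 0.047 -0.005 -0.09 ] L [-0.008  0.004 -0.119] R [ 0.101 -0.014 -0.062] low -0.135 q [-0.09 -0.18  2.19  1.23  1.07 -2.38] 0.0
```

```bash
python3 -m handwheel '[[[0.4,-1,0.5,0]]]' >/dev/null
python3 -m handwheel '[[[0.4,-1,0.5,0]]]' >/dev/null
python3 -m handwheel '[[[0.4,-1,0.5,0]]]' >/dev/null
python3 -m handwheel '[[[0.4,-1,0.6,0]]]' >/dev/null
sed -i 's/\.476,\.34,\.30/.485,.355,.28/' pl.py
python3 pl.py; python3 -c "
from h import *;to([.485,.355,.42])"
```

```text
t 15.45 p [0.4336 1.0046 0.7016] x [ 0.882 -0.252  0.398] y [ 0.254 -0.457 -0.852] z [ 0.396  0.853 -0.339] q [1.026 0.762 0.298 0.136 0.863 2.579] F [-1.1 -0.8 -4.6] op 15.3 g 61.8
tilt 70.1583908217319 az 65.07480195629586
0 lipdown -58.0 ctr [0.001 0.087 0.053] L [0.055 0.071 0.078] R [-0.054  0.102  0.029] low -0.112 q [-0.09 -0.05  2.23  1.46  1.1   0.61] 0.0
-0.75 lipdown -21.0 ctr [-0.045  0.091  0.011] L [-0.015  0.099  0.065] R [-0.074  0.083 -0.043] low -0.112 q [-0.09 -0.05  2.23  1.46  1.1  -0.14] 0.0
-1.5 lipdown 20.0 ctr [-0.054  0.072 -0.048] L [-0.066  0.099  0.007] R [-0.042  0.045 -0.102] low -0.118 q [-0.09 -0.05  2.23  1.46  1.1  -0.89] 0.0
-2.0 lipdown 46.0 ctr [-0.037  0.051 -0.08 ] L [-0.074  0.083 -0.042] R [ 0.     0.019 -0.118] low -0.131 q [-0.09 -0.05  2.23  1.46  1.1  -1.39] 0.0
-2.5 lipdown 67.0 ctr [-0.005  0.029 -0.097] L [-0.059  0.059 -0.085] R [ 0.048 -0.    -0.109] low -0.12 q [-0.09 -0.05  2.23  1.46  1.1  -1.89] 0.0
-2.75 lipdown 70.0 ctr [ 0.014  0.02  -0.099] L [-0.043  0.045 -0.102] R [ 0.07  -0.005 -0.096] low -0.111 q [-0.09 -0.05  2.23  1.46  1.1  -2.14] 0.0
-3.0 lipdown 64.0 ctr [ 0.033  0.012 -0.096] L [-0.023  0.032 -0.112] R [ 0.089 -0.007 -0.079] low -0.123 q [-0.09 -0.05  2.23  1.46  1.1  -2.39] 0.0
-3.25 lipdown 54.0 ctr [ 0.052  0.007 -0.087] L [-0.001  0.019 -0.118] R [ 0.104 -0.006 -0.057] low -0.13 q [-0.09 -0.05  2.23  1.46  1.1  -2.64] 0.0
t 15.45 p [0.4336 1.0046 0.7016] x [ 0.882 -0.252  0.398] y [ 0.254 -0.457 -0.852] z [ 0.396  0.853 -0.339] q [1.026 0.762 0.298 0.136 0.863 2.579] F [-1.1 -0.8 -4.6] op 15.3 g 61.8
shares [ 0.484  2.751 -2.191]
```

```bash
python3 -m handwheel '[[[0.02,0.12,-0.1,0],[0.05,0.3,-0.24,0],[0.09,0.5,-0.4,0],[0.12,0.7,-0.56,0],[0.16,0.92,-0.73,0]]]' >/dev/null
python3 -c "
from h import *;obs()"
python3 -m handwheel '[[[0.03,0.18,-0.14,0],[0.06,0.36,-0.29,0],[0.1,0.55,-0.44,0],[0.13,0.74,-0.58,0],[0.16,0.92,-0.73,0]]]' >/dev/null
python3 -c "
from h import *;to([.485,.355,.40])"
```

```text
t 16.07 p [0.4504 0.7858 0.607 ] x [ 0.882 -0.252  0.399] y [ 0.254 -0.458 -0.852] z [ 0.398  0.852 -0.34 ] q [0.818 0.19  1.276 0.596 0.549 2.068] F [-0.3  0.3 -4.1] op 15.1 g 61.8
t 16.7 p [0.4681 0.5687 0.5126] x [ 0.881 -0.253  0.401] y [ 0.255 -0.46  -0.851] z [ 0.4    0.851 -0.341] q [ 0.465 -0.141  1.797  1.126  0.7    1.426] F [ 1.  -0.6 -5.7] op 14.9 g 61.8
shares [ 0.119  0.992 -0.684]
```

```bash
python3 -m handwheel '[[[0.03,0.22,-0.15,0],[0.06,0.44,-0.3,0],[0.09,0.66,-0.46,0],[0.11,0.85,-0.6,0],[0.12,0.99,-0.68,0]]]' >/dev/null
python3 -m handwheel '[[[-0.05,0.1,0.04,-0.1],[-0.1,0.2,0.08,-0.2],[-0.15,0.3,0.12,-0.3],[-0.2,0.4,0.16,-0.4],[-0.24,0.51,0.2,-0.5],[-0.24,0.51,0.2,-0.6],[-0.24,0.51,0.2,-0.7],[-0.24,0.51,0.2,-0.8],[-0.24,0.51,0.2,-0.9]]]' >/dev/null
python3 -c "
from h import *;to([.485,.355,.275])
c=ctrl.camera('top');cv2.imwrite('pics/pour1.png',cv2.resize(c['color'][:,:,::-1],(800,600)))"
```

```text
t 18.45 p [0.486  0.356  0.2807] x [-0.06   0.4    0.915] y [ 0.914 -0.346  0.211] z [ 0.4    0.849 -0.345] q [-0.072 -0.047  2.223  1.467  1.076 -0.74 ] F [ 0.   0.7 -4.2] op 15.2 g 61.9
shares [-0.028 -0.009  0.004]
```

View pics/pour1.png

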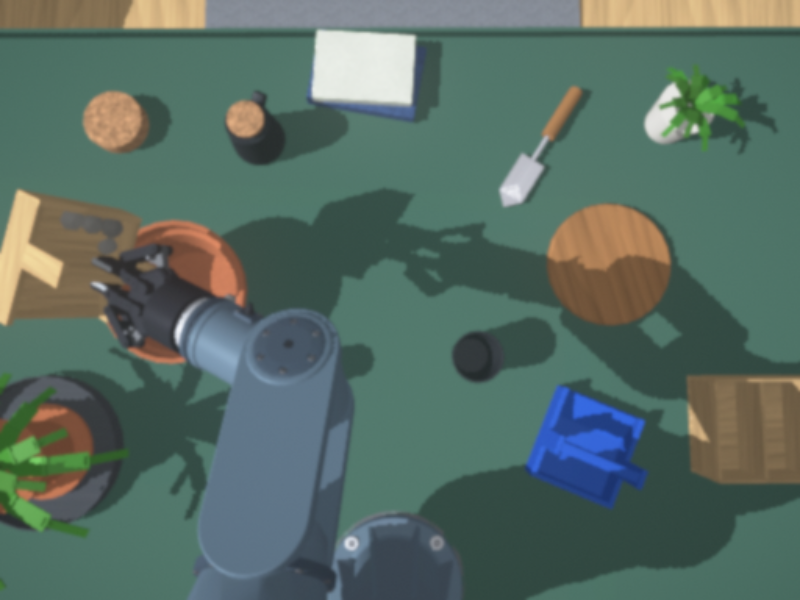

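```bash
python3 -m handwheel '[[[0,0.07,0.03,-0.07],[0,0.07,0.03,-0.14],[0,0.07,0.03,-0.2],[0,0.07,0.03,-0.26],[0,0.07,0.03,-0.32],[0,0.03,0.01,-0.38],[0,0,0,-0.44]]]' >/dev/null
python3 -c "
from h import *;obs()
c=ctrl.camera('top');cv2.imwrite('pics/pour2.png',cv2.resize(c['color'][:,:,::-1],(800,600))[100:460,0:450])
c=ctrl.camera('scene');cv2.imwrite('pics/pour2s.png',cv2.resize(c['color'][:,:,::-1],(800,600)))"
```

```text
t 19.38 p [0.4854 0.3562 0.2808] x [-0.605  0.526  0.597] y [ 0.689 -0.031  0.725] z [ 0.4    0.85  -0.344] q [-0.072 -0.047  2.224  1.468  1.078 -1.396] F [ 0.1  0.5 -4. ] op 15.1 g 61.9
```

View pics/pour2s.png

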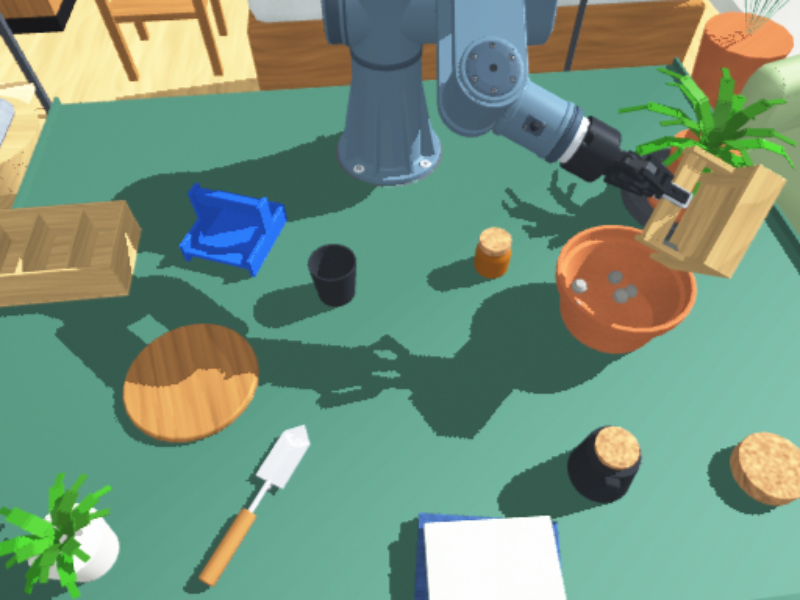

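```bash
python3 -m handwheel '[[[0.02,-0.02,0,-0.06],[0.05,-0.04,0,-0.12],[0.08,-0.06,-0.01,-0.18],[0.1,-0.08,-0.02,-0.24],[0.12,-0.1,-0.02,-0.3],[0.12,-0.1,-0.02,-0.37],[0.12,-0.1,-0.02,-0.44],[0.12,-0.1,-0.02,-0.5],[0.12,-0.1,-0.02,-0.5],[0.12,-0.1,-0.02,-0.5]]]' >/dev/null
python3 -c "
from h import *;obs()
a=ctrl.camera('scene')['color'][:,:,::-1];b=ctrl.camera('top')['color'][:,:,::-1]
a=cv2.resize(a[60:250,330:512],None,fx=2.2,fy=2.2);b=cv2.resize(b[90:280,0:182],None,fx=2.2,fy=2.2)
cv2.imwrite('pics/pour3.png',np.hstack([a,b])[:, :800])"
```

```text
t 20.73 p [0.4548 0.3665 0.2819] x [-0.913  0.405 -0.05 ] y [0.096 0.333 0.938] z [ 0.397  0.851 -0.343] q [-0.049 -0.117  2.286  1.475  1.063 -2.128] F [ 0.5  0.3 -2.7] op 15.3 g 61.9
```

View pics/pour3.png

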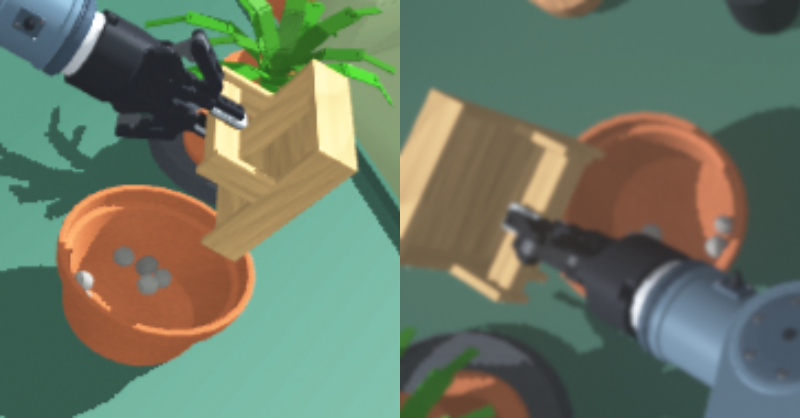

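```bash
python3 -c "
from h import *;to([.30,.36,.50]);to([0.0,.30,.85])
from ik import *
o=ctrl.get_obs()
for p in([.3,.36,.5],[.15,.33,.68],[0,.3,.85],[0.,.3,.8],[-.02,.26,.8]):
    w,x,y,z=o['eef_rot'];g=ik(np.array(p),R.from_quat([x,y,z,w]).as_matrix());print(p,g.x.round(2),round(g.cost,5))
"
```

```text
t 20.82 p [0.4546 0.3666 0.2817] x [-0.913  0.405 -0.051] y [0.095 0.333 0.938] z [ 0.397  0.852 -0.342] q [-0.049 -0.117  2.286  1.476  1.063 -2.129] F [-0.4  0.7 -3.3] op 15.2 g 61.9
shares [ 0.637  0.939 -0.709] 
t 20.82 p [0.4546 0.3666 0.2817] x [-0.913  0.405 -0.051] y [0.095 0.333 0.938] z [ 0.397  0.852 -0.342] q [-0.049 -0.117  2.286  1.476  1.063 -2.129] F [-0.4  0.7 -3.3] op 15.2 g 61.9
shares [ 1.796  2.338 -2.158] 
[0.3, 0.36, 0.5] [-0.14 -0.89  2.25  1.15  1.42 -1.32] 7e-05
[0.15, 0.33, 0.68] [ 0.66 -0.89  1.73  0.25  1.35 -0.36] 0.00255
[0, 0.3, 0.85] [ 1.58 -0.88  1.51 -0.43  1.34  0.21] 0.0
[0.0, 0.3, 0.8] [ 1.79 -0.89  1.63 -0.66  1.34  0.39] 3e-05
[-0.02, 0.26, 0.8] [ 2.14 -0.89  1.64 -0.93  1.48  0.57] 0.0
```

```bash
python3 -c "
from h import *
from ik import *
o=ctrl.get_obs();w,x,y,z=o['eef_rot'];T=R.from_quat([x,y,z,w]).as_matrix()
u=np.array([.42,.907]);n=np.array([-.907,.42])
for r in(.35,.4,.45,.5):
  for z in(.55,.65,.75,.85):
    p=np.r_[u*r+n*.1227,z];g=ik(p,T);print(p.round(3),g.x.round(2),round(g.cost,5))
"
```

```text
[0.036 0.369 0.55 ] [ 1.73 -0.89  2.14 -0.86  1.05  0.76] 0.00094
[0.036 0.369 0.65 ] [ 1.62 -0.89  1.93 -0.64  1.1   0.49] 0.00051
[0.036 0.369 0.75 ] [ 1.41 -0.89  1.73 -0.33  1.14  0.19] 9e-05
[0.036 0.369 0.85 ] [ 1.15 -0.84  1.51 -0.01  1.25 -0.05] 0.0
[0.057 0.414 0.55 ] [ 1.47 -0.89  2.14 -0.58  0.84  0.5 ] 0.00046
[0.057 0.414 0.65 ] [ 1.35 -0.89  1.94 -0.32  0.95  0.22] 0.00017
[0.057 0.414 0.75 ] [ 1.14 -0.89  1.76 -0.01  1.05 -0.05] 0.0
[0.057 0.414 0.85 ] [ 1.14 -0.75  1.49 -0.01  1.18 -0.05] 0.0
[0.078 0.46  0.55 ] [ 1.22 -0.89  2.16 -0.18  0.68  0.12] 5e-05
[0.078 0.46  0.65 ] [ 1.14 -0.88  1.97 -0.01  0.83 -0.05] 0.0
[0.078 0.46  0.75 ] [ 1.14 -0.78  1.73 -0.01  0.97 -0.05] 0.0
[0.078 0.46  0.85 ] [ 1.14 -0.66  1.46 -0.01  1.12 -0.05] 0.0
[0.099 0.505 0.55 ] [ 1.14 -0.79  2.13 -0.01  0.58 -0.05] 0.0
[0.099 0.505 0.65 ] [ 1.14 -0.75  1.92 -0.01  0.75 -0.05] 0.0
[0.099 0.505 0.75 ] [ 1.14 -0.67  1.68 -0.01  0.91 -0.05] 0.0
[0.099 0.505 0.85 ] [ 1.14 -0.57  1.42 -0.01  1.07 -0.05] 0.0
```

```bash
python3 -m handwheel '[[[0.08,0.25,-0.06,0],[0.15,0.5,-0.13,0],[0.23,0.75,-0.2,0],[0.3,1,-0.26,0]]]' >/dev/null
python3 -m handwheel '[[[0.18,0.15,-0.1,0],[0.36,0.3,-0.2,0],[0.55,0.45,-0.3,0],[0.74,0.6,-0.39,0]]]' >/dev/null
python3 -c "
from h import *;obs()"
python3 -m handwheel '[[[0.18,0.15,-0.1,0],[0.36,0.3,-0.2,0],[0.55,0.45,-0.3,0],[0.74,0.6,-0.39,0],[0.74,0.6,-0.39,0]]]' >/dev/null
python3 -c "
from h import *;to([.09,.48,.75])
c=ctrl.camera('top');P=pts(c);m=(np.hypot(P[...,0]-.476,P[...,1]-.34)<.1)&(P[...,2]<.2)
h=cv2.cvtColor(c['color'],cv2.COLOR_RGB2HSV);k=m&(h[...,1]<80)
n,l,s,ce=cv2.connectedComponentsWithStats(k.astype(np.uint8));print([(s[i,4],P[l==i].mean(0).round(3)) for i in range(1,n) if s[i,4]>5])
cv2.imwrite('pics/pot.png',cv2.resize(c['color'][130:250,55:175,::-1],(600,600)))"
```

```text
t 21.82 p [0.2412 0.4462 0.6161] x [-0.913  0.404 -0.05 ] y [0.096 0.333 0.938] z [ 0.396  0.852 -0.343] q [ 0.418 -0.841  2.021  0.811  1.02  -0.848] F [-0.2 -0.1 -4.1] op 15.2 g 61.9
t 22.45 p [0.0803 0.4803 0.751 ] x [-0.919  0.391 -0.049] y [0.09 0.33 0.94] z [ 0.383  0.859 -0.338] q [ 1.177 -0.731  1.709 -0.03   0.938 -0.026] F [-0.5 -0.1 -4.2] op 15.0 g 61.9
shares [-0.045 -0.001  0.019] 
[(np.int32(314), array([0.456, 0.261, 0.001])), (np.int32(50), array([0.468, 0.275, 0.033])), (np.int32(299), array([0.436, 0.364, 0.031])), (np.int32(68), array([0.443, 0.284, 0.031]))]
```

View pics/pot.png

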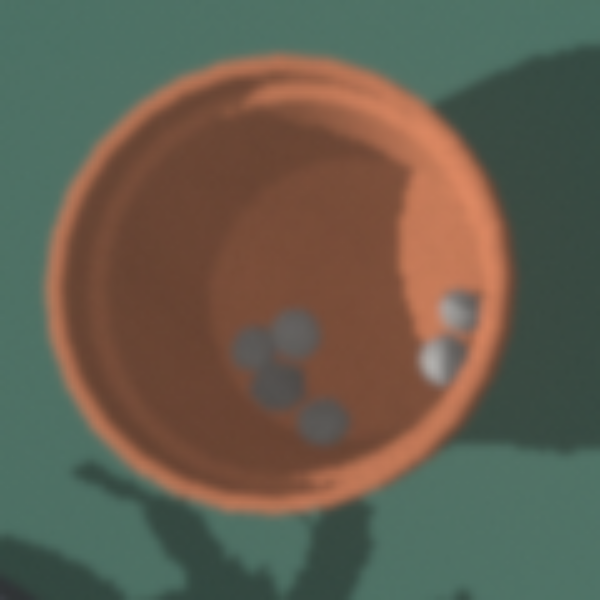

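All six stones are in the pot: a cluster of four at crop (285,370) and two at (450,335). Next I'll undo the tilt at the inner limit.

```bash
python3 -m handwheel '[[[0,-0.3,-0.15,0],[0,-0.6,-0.3,0],[0,-1,-0.45,0]]]' >/dev/null
python3 -c "
from h import *;obs()"
python3 -m handwheel '[[[0,-1,-0.45,0]]]' >/dev/null
python3 -m handwheel '[[[0,-1,-0.45,0]]]' >/dev/null
python3 -m handwheel '[[[0,-1,-0.45,0]]]' >/dev/null
python3 -c "
from h import *;obs()"
```

```text
t 22.88 p [0.0158 0.4113 0.6371] x [-0.896  0.439 -0.062] y [0.107 0.349 0.931] z [ 0.431  0.828 -0.36 ] q [ 1.573 -0.894  1.986 -0.553  0.967  0.457] F [ 0.6  0.1 -5.3] op 14.8 g 62.1
t 23.25 p [-0.0636  0.3159  0.5201] x [-0.886  0.457 -0.074] y [0.11  0.364 0.925] z [ 0.45   0.811 -0.373] q [ 2.253 -0.894  2.207 -1.09   1.329  1.099] F [-1.2 -0.1 -5.2] op 14.9 g 62.1
```

```bash
cat > chain.py <<'E'
from h import *
from ik import *
import sys,json
def chain(way,tw=0,n=4):
    o=ctrl.get_obs();w,x,y,z=o['eef_rot'];T=R.from_quat([x,y,z,w]).as_matrix();q=np.array(o["q"]);p=np.array(o["eef_pos"])
    for t in way:
        for k in range(1,n+1):
            g=ik(p+(np.array(t)-p)*k/n,T,q0=np.clip(q,LO+.002,HI-.002));dq=np.abs(g.x-q).max();q=g.x
        print(t,q.round(2),"err %.3f"%np.sqrt(2*g.cost),"W",(fk(q)[0]-L[2]*fk(q)[1][:,2]).round(2));p=np.array(t)
if __name__=="__main__":
    for a in sys.argv[1:]: chain(json.loads(a));print()
E
python3 chain.py '[[0.1,0.45,0.6],[0.3,0.45,0.6],[0.5,0.3,0.55],[0.6,0,0.5],[0.6,-0.3,0.42],[0.58,-0.45,0.38],[0.62,-0.52,0.38],[0.62,-0.55,0.38]]'
```

```text
[0.1, 0.45, 0.6] [ 1.14 -0.89  2.05 -0.1   0.81  0.02] err 0.002 W [-0.04  0.2   0.72]
[0.3, 0.45, 0.6] [ 0.39 -0.73  1.99  0.79  0.96 -0.9 ] err 0.000 W [0.16 0.2  0.72]
[0.5, 0.3, 0.55] [-0.21 -0.42  1.92  1.16  1.33 -1.47] err 0.000 W [0.36 0.05 0.67]
[0.6, 0, 0.5] [-0.74  0.01  1.65  1.16  1.75 -1.83] err 0.000 W [ 0.46 -0.25  0.62]
[0.6, -0.3, 0.42] [-1.05  0.5   1.21  1.07  2.   -2.02] err 0.000 W [ 0.46 -0.55  0.54]
[0.58, -0.45, 0.38] [-1.16  0.8   0.85  1.06  2.13 -2.01] err 0.000 W [ 0.44 -0.7   0.5 ]
[0.62, -0.52, 0.38] [-1.15  1.05  0.42  1.17  2.2  -1.82] err 0.000 W [ 0.48 -0.77  0.5 ]
[0.62, -0.55, 0.38] [-1.17  1.12  0.3   1.2   2.21 -1.76] err 0.006 W [ 0.47 -0.8   0.5 ]
```

```bash
python3 -c "
from h import *
o,r=obs();p=o['eef_pos']
for t in [[0.1,0.45,0.6],[0.3,0.45,0.6],[0.5,0.3,0.55],[0.6,0,0.5],[0.6,-0.3,0.42],[0.58,-0.45,0.38],[.62,-.52,.38]]:
    print(t,(r.T@(np.array(t)-p)/.2).round(2));p=np.array(t)"
```

```text
t 23.25 p [-0.0636  0.3159  0.5201] x [-0.886  0.457 -0.074] y [0.11  0.364 0.925] z [ 0.45   0.811 -0.373] q [ 2.253 -0.894  2.207 -1.09   1.329  1.099] F [-1.2 -0.1 -5.2] op 14.9 g 62.1
[0.1, 0.45, 0.6] [-0.45  0.7   0.76]
[0.3, 0.45, 0.6] [-0.89  0.11  0.45]
[0.5, 0.3, 0.55] [-1.21 -0.39 -0.07]
[0.6, 0, 0.5] [-1.11 -0.72 -0.9 ]
[0.6, -0.3, 0.42] [-0.66 -0.92 -1.07]
[0.58, -0.45, 0.38] [-0.24 -0.47 -0.58]
[0.62, -0.52, 0.38] [-0.34 -0.11 -0.19]
```

```bash
python3 -m handwheel '[[[-0.11,0.17,0.19,0],[-0.22,0.35,0.38,0],[-0.34,0.52,0.57,0],[-0.45,0.7,0.76,0],[-0.45,0.7,0.76,0],[-0.45,0.7,0.76,0]]]' >/dev/null
python3 -m handwheel '[[[-0.22,0.03,0.11,0],[-0.44,0.06,0.22,0],[-0.66,0.08,0.33,0],[-0.89,0.11,0.45,0]]]' >/dev/null
python3 -c "
from h import *;obs()"
python3 -m handwheel '[[[-0.25,-0.08,-0.02,0],[-0.5,-0.15,-0.03,0],[-0.75,-0.22,-0.04,0],[-1,-0.3,-0.05,0]]]' >/dev/null
python3 -m handwheel '[[[-0.2,-0.13,-0.15,0],[-0.4,-0.26,-0.3,0],[-0.6,-0.4,-0.5,0],[-0.8,-0.53,-0.65,0],[-1,-0.66,-0.8,0]]]' >/dev/null
python3 -c "
from h import *
o,r=obs();p=o['eef_pos']
for t in [[0.6,-0.3,0.42],[0.58,-0.45,0.38],[.62,-.52,.38]]:
    print(t,(r.T@(np.array(t)-p)/.2).round(2));p=np.array(t)"
```

```text
t 24.5 p [0.3008 0.4502 0.6029] x [-0.888  0.455 -0.072] y [0.11  0.361 0.926] z [ 0.447  0.814 -0.371] q [ 0.403 -0.723  1.982  0.783  0.949 -0.885] F [ 0.4  1.1 -3.2] op 15.0 g 62.1
t 25.62 p [0.5577 0.0605 0.5174] x [-0.888  0.454 -0.071] y [0.111 0.361 0.926] z [ 0.446  0.815 -0.371] q [-0.69  -0.144  1.772  1.176  1.724 -1.77 ] F [ 0.9 -0.2 -2.4] op 15.3 g 62.2
[0.6, -0.3, 0.42] [-0.97 -1.08 -1.19]
[0.58, -0.45, 0.38] [-0.24 -0.47 -0.58]
[0.62, -0.52, 0.38] [-0.34 -0.1  -0.2 ]
```

```bash
python3 -m handwheel '[[[-0.18,-0.2,-0.22,0],[-0.36,-0.4,-0.45,0],[-0.55,-0.6,-0.68,0],[-0.7,-0.78,-0.87,0],[-0.8,-0.9,-1,0]]]' >/dev/null
python3 -m handwheel '[[[-0.1,-0.16,-0.2,0],[-0.2,-0.32,-0.4,0],[-0.3,-0.48,-0.6,0],[-0.41,-0.65,-0.77,0]]]' >/dev/null
cat > push.py <<'E'
from h import *
from ik import L
o,r=obs();t=r[:,2];W=o["eef_pos"]-L[2]*t;q=o["q"][0]
S=np.array([-np.sin(q)*L[6],np.cos(q)*L[6],L[3]]);n=W-S;print("el",np.degrees(np.arctan2(n[2],np.hypot(n[0],n[1]))).round(),"tilt",np.degrees(np.arccos(-t[2])).round(1),"az t",np.degrees(np.arctan2(t[1],t[0])).round(),"az n",np.degrees(np.arctan2(n[1],n[0])).round(),"W",W.round(2))
n/=np.linalg.norm(n);d=r.T@n;print("push",(d/np.abs(d).max()).round(2))
E
python3 push.py
python3 -m handwheel '[[[-0.3,-0.05,-0.2,0],[-0.6,-0.1,-0.4,0],[-1,-0.15,-0.6,0],[-1,-0.15,-0.6,0]]]' >/dev/null
python3 push.py
```

```text
t 26.75 p [ 0.5811 -0.4488  0.3789] x [-0.888  0.455 -0.07 ] y [0.111 0.36  0.926] z [ 0.447  0.815 -0.37 ] q [-1.151  0.802  0.845  1.063  2.132 -2.001] F [-0.2  0.  -2.2] op 14.7 g 62.2
el 12.0 tilt 68.3 az t 61.0 az n -66.0 W [ 0.44 -0.7   0.49]
push [-1.   -0.1  -0.82]
t 27.25 p [ 0.6352 -0.5385  0.3865] x [-0.868  0.489 -0.088] y [0.11  0.362 0.926] z [ 0.485  0.793 -0.368] q [-1.146  1.115  0.301  1.218  2.182 -1.741] F [-0.2 -0.2 -2.6] op 15.1 g 62.2
el 12.0 tilt 68.4 az t 59.0 az n -66.0 W [ 0.48 -0.78  0.5 ]
push [-1.   -0.12 -0.74]
```

```bash
python3 chain.py '[[0.55,-0.6,0.3],[0.45,-0.62,0.28],[0.38,-0.63,0.28],[0.3,-0.63,0.28],[0.22,-0.63,0.28]]'
python3 -c "
from h import *
P=pts(dict(np.load('pics/top0.npz')));P=P[(P[...,1]<-.4)&(P[...,2]>.03)]
for a in range(0,10):
  for b in range(4,8):
    k=P[(P[:,0]//.1==a)&((-P[:,1])//.1==b)]
    if len(k)>5: print('x%.1f y-%.1f'%(a/10,b/10),k[:,2].max().round(3),end='; ')"
```

```text
[0.55, -0.6, 0.3] [-1.26  1.21  0.31  1.13  2.25 -1.91] err 0.000 W [ 0.4  -0.85  0.41]
[0.45, -0.62, 0.28] [-1.37  1.14  0.47  1.02  2.3  -2.09] err 0.000 W [ 0.3  -0.87  0.39]
[0.38, -0.63, 0.28] [-1.45  1.1   0.54  0.95  2.35 -2.18] err 0.000 W [ 0.23 -0.88  0.39]
[0.3, -0.63, 0.28] [-1.54  1.04  0.64  0.85  2.4  -2.31] err 0.000 W [ 0.15 -0.88  0.39]
[0.22, -0.63, 0.28] [-1.63  1.01  0.69  0.75  2.44 -2.43] err 0.000 W [ 0.07 -0.88  0.39]

x0.1 y-0.4 0.081; x0.1 y-0.5 0.083; x0.1 y-0.6 0.083; x0.2 y-0.4 0.083; x0.2 y-0.5 0.081; x0.2 y-0.6 0.045; x0.3 y-0.4 0.082; x0.3 y-0.5 0.085; x0.3 y-0.6 0.084; x0.7 y-0.4 0.122; x0.7 y-0.5 0.109; x0.8 y-0.4 0.112; x0.8 y-0.5 0.1;
```

```bash
python3 -m handwheel '[[[0.16,-0.13,-0.13,0],[0.32,-0.27,-0.27,0],[0.48,-0.4,-0.4,0],[0.64,-0.53,-0.53,0],[0.8,-0.66,-0.66,0],[0.93,-0.79,-0.78,0]]]' >/dev/null
python3 push.py
python3 -m handwheel '[[[-0.3,-0.12,-0.3,0],[-0.6,-0.24,-0.6,0],[-1,-0.4,-1,0],[-1,-0.4,-1,0]]]' >/dev/null
python3 push.py
```

```text
t 28.0 p [ 0.3799 -0.6286  0.2862] x [-0.868  0.488 -0.093] y [0.108 0.368 0.923] z [ 0.485  0.791 -0.372] q [-1.445  1.086  0.543  0.951  2.348 -2.176] F [ 0.5 -0.2 -3.4] op 15.1 g 62.2
el 6.0 tilt 68.1 az t 58.0 az n -83.0 W [ 0.23 -0.87  0.4 ]
push [-0.78 -0.34 -1.  ]
t 28.5 p [ 0.3903 -0.6701  0.285 ] x [-0.85   0.516 -0.109] y [0.113 0.381 0.918] z [ 0.515  0.768 -0.382] q [-1.449  1.222  0.298  1.051  2.371 -2.044] F [-0.2  0.2 -3.5] op 15.0 g 63.2
el 6.0 tilt 67.5 az t 56.0 az n -83.0 W [ 0.23 -0.91  0.4 ]
push [-0.84 -0.37 -1.  ]
```

```bash
python3 -m handwheel '[[[-0.84,-0.4,-1,0]]]' >/dev/null
python3 -m handwheel '[[[-0.84,-0.4,-1,0]]]' >/dev/null
python3 -m handwheel '[[[-0.84,-0.4,-1,0]]]' >/dev/null
python3 -m handwheel '[[[-0.84,-0.4,-1,0]]]' >/dev/null
python3 push.py
```

```text
t 29.0 p [ 0.3614 -0.7121  0.2825] x [-0.772  0.616 -0.157] y [0.143 0.409 0.901] z [ 0.619  0.674 -0.404] q [-1.515  1.217  0.299  1.059  2.291 -2.056] F [ 0.1 -0.3 -3.3] op 15.1 g 63.1
el 6.0 tilt 66.2 az t 47.0 az n -87.0 W [ 0.17 -0.92  0.41]
push [-0.98 -0.45 -1.  ]
```

```bash
python3 chain.py '[[0.2,-0.65,0.38],[0.0,-0.5,0.42],[-0.1,-0.42,0.42],[-0.16,-0.36,0.42],[-0.16,-0.36,0.55],[-0.16,-0.36,0.65],[-0.16,-0.36,0.75]]'
python3 -c "
from h import *
P=pts(dict(np.load('pics/scene0.npz')));P=P[(P[...,0]<-.15)&(P[...,0]>-1)&(P[...,1]<.1)&(P[...,1]>-1.2)]
for a in range(-10,-1):
  for b in range(-12,1):
    k=P[(P[:,0]//.1==a)&(P[:,1]//.1==b)]
    if len(k)>5 and k[:,2].max()>-.05: print('x%.1f y%.1f'%(a/10,b/10),k[:,2].max().round(2),end='; ')"
```

```text
[0.2, -0.65, 0.38] [-1.71  0.88  0.7   0.91  2.42 -2.27] err 0.000 W [ 0.01 -0.86  0.51]
[0.0, -0.5, 0.42] [-2.    0.53  1.15  0.51  2.53 -2.76] err 0.000 W [-0.19 -0.71  0.55]
[-0.1, -0.42, 0.42] [-2.18  0.44  1.28  0.22  2.56 -3.08] err 0.000 W [-0.29 -0.63  0.55]
[-0.16, -0.36, 0.42] [-2.32  0.39  1.36  0.11  2.56 -3.12] err 0.028 W [-0.36 -0.56  0.54]
[-0.16, -0.36, 0.55] [-2.34  0.23  1.25  0.15  2.63 -3.12] err 0.050 W [-0.34 -0.53  0.7 ]
[-0.16, -0.36, 0.65] [-2.35  0.13  1.12  0.18  2.63 -3.12] err 0.099 W [-0.31 -0.49  0.83]
[-0.16, -0.36, 0.75] [-2.36  0.07  0.96  0.22  2.63 -3.12] err 0.149 W [-0.28 -0.45  0.94]

x-0.3 y-0.8 0.02; x-0.3 y-0.7 0.01; x-0.3 y-0.6 0.01; x-0.3 y-0.5 0.0; x-0.3 y-0.4 0.0; x-0.3 y-0.3 0.0; x-0.3 y-0.2 0.01; x-0.3 y-0.1 0.01; x-0.2 y-0.8 0.02; x-0.2 y-0.7 0.01; x-0.2 y-0.6 0.01; x-0.2 y-0.5 0.01; x-0.2 y-0.4 0.0; x-0.2 y-0.3 0.01; x-0.2 y-0.2 0.01; x-0.2 y-0.1 0.01;
```

```bash
python3 -m handwheel '[[[0.14,0.1,-0.1,0.12],[0.3,0.18,-0.2,0.24],[0.45,0.27,-0.3,0.36],[0.6,0.36,-0.4,0.48],[0.74,0.45,-0.49,0.6],[0.74,0.45,-0.49,0.72],[0.74,0.45,-0.49,0.84],[0.74,0.45,-0.49,0.96]]]' >/dev/null
python3 -c "
from h import *
o,r=obs();p=o['eef_pos']
for t in [[0.0,-0.5,0.42],[-0.1,-.42,.42],[-.16,-.36,.42]]:
    print(t,(r.T@(np.array(t)-p)/.2).round(2));p=np.array(t)"; python3 chain.py '[[0.0,-0.5,0.42],[-0.1,-0.42,0.42],[-0.16,-0.36,0.42],[-0.16,-0.36,0.52],[-0.16,-0.36,0.6]]'
```

```text
t 30.0 p [ 0.1994 -0.6503  0.3805] x [0.046 0.483 0.874] y [ 0.784 -0.559  0.268] z [ 0.618  0.674 -0.404] q [-1.7    0.879  0.694  0.914  2.414 -0.822] F [-0.1 -0.4 -3.4] op 15.5 g 63.1
[0.0, -0.5, 0.42] [ 0.49 -1.15 -0.19]
[-0.1, -0.42, 0.42] [ 0.17 -0.62 -0.04]
[-0.16, -0.36, 0.42] [ 0.13 -0.4   0.02]
[0.0, -0.5, 0.42] [-2.    0.53  1.15  0.51  2.53 -1.31] err 0.000 W [-0.19 -0.71  0.55]
[-0.1, -0.42, 0.42] [-2.18  0.44  1.28  0.22  2.56 -1.63] err 0.000 W [-0.29 -0.63  0.55]
[-0.16, -0.36, 0.42] [-2.31  0.39  1.36  0.01  2.55 -1.86] err 0.000 W [-0.35 -0.57  0.55]
[-0.16, -0.36, 0.52] [-2.31  0.27  1.27  0.02  2.63 -1.85] err 0.030 W [-0.34 -0.55  0.66]
[-0.16, -0.36, 0.6] [-2.32  0.18  1.18  0.03  2.63 -1.84] err 0.072 W [-0.32 -0.52  0.77]
```

```bash
python3 -m handwheel '[[[0.1,-0.25,-0.03,0],[0.2,-0.5,-0.05,0],[0.3,-0.75,-0.08,0],[0.4,-1,-0.1,0]]]' >/dev/null
python3 -m handwheel '[[[0.1,-0.27,-0.03,0],[0.2,-0.54,-0.05,0],[0.3,-0.8,-0.08,0],[0.39,-1,-0.1,0],[0.39,-1,-0.1,0]]]' >/dev/null
python3 push.py
python3 -m handwheel '[[[0.25,0.08,-0.12,0],[0.5,0.16,-0.24,0],[0.87,0.27,-0.4,0]]]' >/dev/null
python3 -m handwheel '[[[0.87,0.27,-0.4,0]]]' >/dev/null
python3 -m handwheel '[[[0.87,0.27,-0.4,0]]]' >/dev/null
python3 push.py
```

```text
t 31.12 p [-0.1349 -0.3774  0.426 ] x [0.045 0.488 0.872] y [ 0.783 -0.559  0.272] z [ 0.62   0.671 -0.407] q [-2.257  0.39   1.341  0.1    2.56  -1.766] F [ 0.3  0.1 -3. ] op 15.1 g 63.2
el 20.0 tilt 66.0 az t 47.0 az n -130.0 W [-0.33 -0.59  0.55]
push [-0.08  0.03 -1.  ]
t 31.75 p [-0.0869 -0.3482  0.5175] x [0.118 0.569 0.814] y [ 0.791 -0.549  0.269] z [ 0.6    0.612 -0.515] q [-2.237  0.172  1.364  0.19   2.625 -1.667] F [ 0.1  0.5 -3.5] op 15.1 g 63.2
el 32.0 tilt 59.0 az t 46.0 az n -129.0 W [-0.27 -0.54  0.68]
push [-0.01  0.09 -1.  ]
```

```bash
python3 -m handwheel '[[[0.81,0.27,-0.5,0]]]' >/dev/null
python3 -m handwheel '[[[0.81,0.27,-0.5,0]]]' >/dev/null
python3 -m handwheel '[[[0.8,0.27,-0.55,0]]]' >/dev/null
python3 push.py
python3 -m handwheel '[[[0.75,0.27,-0.6,0]]]' >/dev/null
python3 -m handwheel '[[[0.75,0.27,-0.6,0]]]' >/dev/null
python3 -m handwheel '[[[0.7,0.27,-0.65,0]]]' >/dev/null
python3 push.py
```

```text
t 32.12 p [-0.0473 -0.352   0.565 ] x [0.191 0.639 0.745] y [ 0.788 -0.552  0.272] z [ 0.585  0.535 -0.609] q [-2.196  0.075  1.323  0.331  2.625 -1.504] F [-0.7 -0.1 -4. ] op 14.9 g 63.1
el 39.0 tilt 52.5 az t 42.0 az n -126.0 W [-0.23 -0.52  0.75]
push [-0.03  0.15 -1.  ]
t 32.5 p [ 0.0052 -0.3753  0.63  ] x [0.257 0.695 0.672] y [ 0.77  -0.567  0.292] z [ 0.584  0.442 -0.681] q [-2.121  0.036  1.196  0.57   2.625 -1.212] F [ 0.5 -0.3 -3.8] op 15.3 g 63.1
el 45.0 tilt 47.1 az t 37.0 az n -122.0 W [-0.18 -0.51  0.84]
push [-0.04  0.27 -1.  ]
```

```bash
python3 -m handwheel '[[[0.62,-0.32,-0.7,0]]]' >/dev/null
python3 -m handwheel '[[[0.62,-0.32,-0.7,0]]]' >/dev/null
python3 -m handwheel '[[[0.62,-0.32,-0.7,0]]]' >/dev/null
python3 push.py
python3 -m handwheel '[[[0.6,-0.2,-0.75,0]]]' >/dev/null
python3 -m handwheel '[[[0.6,-0.2,-0.75,0]]]' >/dev/null
python3 -m handwheel '[[[0.55,-0.2,-0.8,0]]]' >/dev/null
python3 -m handwheel '[[[0.55,-0.2,-0.8,0]]]' >/dev/null
python3 push.py
```

```text
t 32.88 p [-0.0305 -0.3539  0.6535] x [0.33  0.742 0.583] y [ 0.748 -0.583  0.318] z [ 0.576  0.331 -0.748] q [-2.237 -0.035  1.18   0.526  2.626 -1.31 ] F [-0.  -0.4 -2.7] op 15.0 g 63.1
el 50.0 tilt 41.6 az t 30.0 az n -129.0 W [-0.21 -0.46  0.89]
push [-0.07  0.24 -1.  ]
t 33.38 p [-0.0597 -0.3432  0.7002] x [0.425 0.787 0.448] y [ 0.728 -0.591  0.347] z [ 0.538  0.179 -0.824] q [-2.348 -0.081  1.081  0.55   2.626 -1.341] F [-1.   0.3 -3. ] op 15.1 g 63.0
el 55.0 tilt 34.5 az t 18.0 az n -135.0 W [-0.23 -0.4   0.96]
push [-0.12  0.24 -1.  ]
```

```bash
python3 -m handwheel '[[[0.15,-0.17,-0.23,0],[0.3,-0.33,-0.45,0],[0.43,-0.5,-0.7,0]]]' >/dev/null
python3 -m handwheel '[[[0.43,-0.5,-0.7,0]]]' >/dev/null
python3 -m handwheel '[[[0.43,-0.5,-0.7,0]]]' >/dev/null
python3 push.py
```

```text
t 34.0 p [-0.1806 -0.2681  0.6894] x [0.485 0.803 0.346] y [ 0.74  -0.587  0.327] z [ 0.466  0.097 -0.879] q [-2.67  -0.114  1.098  0.257  2.626 -1.869] F [-0.8  0.6 -3.9] op 14.9 g 63.0
el 57.0 tilt 28.4 az t 12.0 az n -154.0 W [-0.33 -0.3   0.96]
push [-0.15  0.05 -1.  ]
```

```bash
python3 -m handwheel '[[[0.43,-0.23,-0.83,0]]]' >/dev/null
python3 -m handwheel '[[[0.4,-0.1,-0.85,0]]]' >/dev/null
python3 -m handwheel '[[[0.4,0,-0.9,0]]]' >/dev/null
python3 push.py
python3 -m handwheel '[[[0.3,0,-0.9,0]]]' >/dev/null
python3 -m handwheel '[[[0.3,0,-0.9,0]]]' >/dev/null
python3 -m handwheel '[[[0.25,0,-0.95,0]]]' >/dev/null
python3 push.py
```

```text
t 34.38 p [-0.2327 -0.2356  0.7242] x [0.533 0.81  0.244] y [ 0.763 -0.585  0.275] z [ 0.366  0.039 -0.93 ] q [-2.801 -0.093  0.97   0.174  2.626 -2.047] F [ 0.6 -0.8 -3.6] op 15.2 g 63.0
el 60.0 tilt 21.6 az t 6.0 az n -161.0 W [-0.35 -0.25  1.01]
push [-0.18 -0.03 -1.  ]
t 34.75 p [-0.2653 -0.2181  0.7677] x [0.567 0.812 0.136] y [ 0.785 -0.583  0.209] z [ 0.249 -0.011 -0.968] q [-2.878 -0.061  0.811  0.154  2.626 -2.128] F [-1.1 -0.2 -4.1] op 14.9 g 62.9
el 63.0 tilt 14.4 az t -3.0 az n -166.0 W [-0.34 -0.21  1.07]
push [-0.23 -0.1  -1.  ]
```

```bash
python3 -m handwheel '[[[0.13,0.2,-0.97,0]]]' >/dev/null
python3 -m handwheel '[[[0.1,0.2,-0.97,0]]]' >/dev/null
python3 push.py
python3 -m handwheel '[[[0.1,0.15,-0.97,0]]]' >/dev/null
python3 -m handwheel '[[[0.05,0.1,-0.97,0]]]' >/dev/null
python3 push.py
python3 -m handwheel '[[[0.05,0.05,-0.97,0]]]' >/dev/null
python3 push.py
```

```text
t 35.0 p [-0.2662 -0.2326  0.8002] x [0.584 0.81  0.062] y [ 0.794 -0.585  0.166] z [ 0.17  -0.048 -0.984] q [-2.853 -0.033  0.691  0.193  2.627 -2.062] F [ 0.4 -0.6 -3.3] op 15.1 g 62.9
el 65.0 tilt 10.2 az t -16.0 az n -164.0 W [-0.32 -0.22  1.11]
push [-0.29 -0.11 -1.  ]
t 35.25 p [-0.2649 -0.2402  0.8317] x [ 0.593  0.805 -0.017] y [ 0.8   -0.587  0.126] z [ 0.092 -0.088 -0.992] q [-2.845 -0.012  0.578  0.228  2.627 -2.015] F [ 0.4  0.3 -2.9] op 14.8 g 62.9
el 67.0 tilt 7.3 az t -44.0 az n -164.0 W [-0.29 -0.21  1.14]
push [-0.34 -0.12 -1.  ]
t 35.38 p [-0.2653 -0.2402  0.8464] x [ 0.596  0.801 -0.056] y [ 0.801 -0.589  0.108] z [ 0.053 -0.109 -0.993] q [-2.854 -0.004  0.526  0.246  2.627 -2.003] F [ 0.  -0.5 -3.1] op 15.2 g 62.9
el 69.0 tilt 7.0 az t -64.0 az n -164.0 W [-0.28 -0.21  1.15]
push [-0.36 -0.13 -1.  ]
```

```bash
python3 -m handwheel '[[[-0.02,0.17,0.17,0],[-0.04,0.35,0.35,0],[-0.06,0.52,0.52,0],[-0.08,0.7,0.7,0],[-0.1,0.87,0.87,0],[-0.1,1,1,0]]]' >/dev/null
python3 push.py
python3 -m handwheel '[[[0.08,0.07,0.25,0],[0.17,0.14,0.5,0],[0.25,0.2,0.75,0],[0.35,0.29,1,0],[0.35,0.29,1,0]]]' >/dev/null
python3 push.py
```

```text
t 36.12 p [-0.105  -0.3963  0.6687] x [ 0.596  0.801 -0.053] y [ 0.801 -0.588  0.109] z [ 0.056 -0.108 -0.993] q [-2.209 -0.23   1.164  0.131  2.15  -1.498] F [-0.8 -1.4 -4. ] op 14.7 g 62.9
el 61.0 tilt 7.0 az t -62.0 az n -127.0 W [-0.12 -0.36  0.98]
push [-0.62  0.1  -1.  ]
t 36.75 p [-0.0051 -0.3936  0.4691] x [ 0.594  0.803 -0.045] y [ 0.802 -0.588  0.107] z [ 0.059 -0.1   -0.993] q [-1.966 -0.409  1.695  0.096  1.785 -1.307] F [-0.8  0.5 -3.2] op 15.0 g 62.8
el 54.0 tilt 6.7 az t -59.0 az n -113.0 W [-0.02 -0.36  0.78]
push [-0.81  0.29 -1.  ]
```

```bash
python3 -m handwheel '[[[0.2,-0.03,0.08,0],[0.4,-0.06,0.15,0],[0.6,-0.09,0.22,0],[0.85,-0.12,0.3,0]]]' >/dev/null
python3 push.py
python3 -m handwheel '[[[0.1,-0.25,-0.03,0],[0.2,-0.5,-0.07,0],[0.43,-1,-0.13,0]]]' >/dev/null
python3 push.py
```

```text
t 37.25 p [ 0.0781 -0.2517  0.4044] x [ 0.598  0.799 -0.057] y [ 0.8  -0.59  0.11] z [ 0.054 -0.112 -0.992] q [-1.845 -0.818  2.031  0.085  1.834 -1.18 ] F [ 1.9  0.8 -3.2] op 15.1 g 62.9
el 64.0 tilt 7.1 az t -64.0 az n -107.0 W [ 0.06 -0.22  0.71]
push [-0.54  0.28 -1.  ]
t 37.62 p [ 0.0025 -0.2172  0.4254] x [ 0.593  0.805 -0.019] y [ 0.803 -0.589  0.083] z [ 0.056 -0.065 -0.996] q [-2.285 -0.894  2.014  0.094  2.008 -1.611] F [-0.1 -1.  -3.7] op 15.1 g 62.9
el 69.0 tilt 4.9 az t -49.0 az n -133.0 W [-0.01 -0.2   0.73]
push [-0.4   0.04 -1.  ]
```

```bash
python3 -m handwheel '[[[0.45,-1,-0.1,0]]]' >/dev/null
python3 push.py
python3 -m handwheel '[[[0.45,-1,-0.1,0]]]' >/dev/null
python3 push.py
```

```text
t 37.75 p [-0.0368 -0.1985  0.4344] x [0.59  0.807 0.007] y [ 0.805 -0.589  0.072] z [ 0.063 -0.037 -0.997] q [-2.511 -0.894  1.995  0.076  2.068 -1.843] F [-1.2 -1.1 -3.3] op 15.3 g 63.0
el 70.0 tilt 4.2 az t -31.0 az n -146.0 W [-0.06 -0.19  0.74]
push [-0.33 -0.05 -1.  ]
t 37.88 p [-0.0735 -0.175   0.4412] x [0.591 0.806 0.025] y [ 0.804 -0.591  0.068] z [ 0.069 -0.021 -0.997] q [-2.738 -0.894  1.981  0.054  2.11  -2.079] F [-1.8 -0.9 -2.6] op 14.9 g 63.0
el 71.0 tilt 4.1 az t -16.0 az n -159.0 W [-0.1  -0.17  0.75]
push [-0.27 -0.12 -1.  ]
```

```bash
python3 -m handwheel '[[[0,0.2,0,0],[0,0.4,0,0],[-0.02,0.6,0,0],[-0.05,0.8,0,0],[-0.05,0.98,0,0],[-0.05,0.98,0,0]]]' >/dev/null
python3 -m handwheel '[[[0.25,0.1,0,0],[0.5,0.2,0,0],[0.75,0.28,0,0],[1,0.36,0,0]]]' >/dev/null
python3 push.py
python3 -m handwheel '[[[-0.1,-0.25,0,0],[-0.2,-0.5,0,0],[-0.38,-1,0,0],[-0.38,-1,0,0]]]' >/dev/null
python3 push.py
```

```text
t 39.12 p [ 0.2559 -0.1808  0.4648] x [0.593 0.804 0.026] y [ 0.801 -0.594  0.074] z [ 0.075 -0.022 -0.997] q [-1.06  -0.598  1.813  0.057  1.87  -0.405] F [ 0.5 -2.1 -2.7] op 14.7 g 62.9
el 60.0 tilt 4.5 az t -17.0 az n -62.0 W [ 0.23 -0.17  0.77]
push [-0.23  0.61 -1.  ]
t 39.62 p [ 0.0796 -0.1731  0.4631] x [0.589 0.807 0.046] y [ 0.806 -0.591  0.041] z [ 0.06   0.013 -0.998] q [-1.92  -0.895  1.937  0.062  2.132 -1.256] F [-0.2 -1.1 -3.5] op 15.1 g 62.9
el 72.0 tilt 3.5 az t 12.0 az n -112.0 W [ 0.06 -0.18  0.77]
push [-0.26  0.12 -1.  ]
```

```bash
cat > place.py <<'E'
from h import *
import sys
dz=float(sys.argv[1]);o,r=obs()
off=.010*r[:,1]+.082*r[:,2]
low=min((r[:,1]*(x+.01)+r[:,0]*y+r[:,2]*.082)[2] for x in(-.05,.056) for y in(-.07,.07))
t=np.array([.5302,-.3655,0])-off;t[2]=.018-low+dz
print("tray org",(o["eef_pos"]+off).round(4),"low z",round(o["eef_pos"][2]+low,4),"shares",(r.T@(t-o["eef_pos"])/.2).round(3))
E
python3 place.py 0.15
python3 -m handwheel '[[[0,0.25,0,0],[0,0.5,0,0],[0,0.75,0,0],[0,1,0,0],[0,1,0,0]]]' >/dev/null
python3 place.py 0.1
```

```text
t 39.62 p [ 0.0796 -0.1731  0.4631] x [0.589 0.807 0.046] y [ 0.806 -0.591  0.041] z [ 0.06   0.013 -0.998] q [-1.92  -0.895  1.937  0.062  2.132 -1.256] F [-0.2 -1.1 -3.5] op 15.1 g 62.9
tray org [ 0.0926 -0.1779  0.3817] low z 0.3764 shares [0.485 2.275 1.159]
t 40.25 p [ 0.2427 -0.2935  0.4699] x [0.589 0.806 0.049] y [ 0.806 -0.591  0.039] z [ 0.06   0.016 -0.998] q [-1.249 -0.383  1.673  0.065  1.847 -0.599] F [-0.7 -0.2 -4.3] op 15.1 g 63.0
tray org [ 0.2557 -0.2981  0.3885] low z 0.3831 shares [0.472 1.253 1.4  ]
```

```bash
python3 -m handwheel '[[[0.1,0.22,0.1,0],[0.2,0.45,0.25,0],[0.3,0.68,0.4,0],[0.4,0.88,0.6,0],[0.47,1,0.8,0]]]' >/dev/null
python3 -m handwheel '[[[0,0.1,0.15,0],[0,0.2,0.3,0],[0,0.25,0.45,0],[0,0.25,0.6,0],[0,0.25,0.6,0]]]' >/dev/null
python3 place.py 0.003
```

```text
t 41.5 p [ 0.5134 -0.3601  0.2033] x [0.591 0.805 0.048] y [ 0.804 -0.593  0.036] z [ 0.057  0.018 -0.998] q [-0.828  0.303  1.534  0.057  1.279 -0.209] F [-0.9  0.6 -4. ] op 15.2 g 62.8
tray org [ 0.5262 -0.3646  0.1218] low z 0.1166 shares [-0.015  0.002  0.478]
```

```bash
python3 -m handwheel '[[[-0.01,0,0.12,0],[-0.015,0,0.24,0],[-0.015,0,0.34,0],[-0.015,0,0.42,0],[-0.015,0,0.46,0],[-0.015,0,0.478,0],[-0.015,0,0.478,0]]]' >/dev/null
python3 place.py 0
python3 -m handwheel '[[[0,0,0.01,0],[0,0,0.015,0],[0,0,0.02,0],[0,0,0.025,0]]]'
python3 place.py 0
```

```text
t 42.38 p [ 0.52   -0.3606  0.1095] x [0.59  0.806 0.048] y [ 0.805 -0.591  0.041] z [ 0.061  0.014 -0.998] q [-0.821  0.418  1.587  0.061  1.106 -0.215] F [-0.4  0.1 -2.7] op 15.3 g 62.9
tray org [ 0.533  -0.3654  0.0281] low z 0.0227 shares [-0.01  -0.012  0.023]
time_s: 42.88
eef_pos: [0.5201, -0.3605, 0.1043]
eef_rot: [0.007, 0.892, 0.452, 0.03]
wrist_force: [-0.0, 0.7, -3.0]
opening: 0.177
grasp_force: 62.9
t 42.88 p [ 0.5201 -0.3605  0.1043] x [0.59  0.806 0.048] y [ 0.805 -0.592  0.04 ] z [ 0.061  0.015 -0.998] q [-0.821  0.425  1.589  0.061  1.097 -0.215] F [-0.   0.7 -3. ] op 15.1 g 62.9
tray org [ 0.5331 -0.3652  0.0228] low z 0.0175 shares [-0.01  -0.011 -0.004]
```

```bash
python3 -m handwheel '[[[0,0,0.005,0],[0,0,0.01,0],[0,0,0.015,0],[0,0,0.015,0]]]' | grep -E "pos|wrist"
python3 -m handwheel '[[[0,0,0.005,0],[0,0,0.01,0],[0,0,0.015,0],[0,0,0.015,0]]]' | grep -E "pos|wrist"
```

```text
eef_pos: [0.5209, -0.3607, 0.1026]
wrist_force: [0.7, 3.3, 5.3]
eef_pos: [0.522, -0.3609, 0.1015]
wrist_force: [0.2, 4.8, 14.9]
```

```bash
python3 -m handwheel '[[[0,0,-0.01,0],[0,0,-0.01,0],[0,0,-0.01,0],[0,0,-0.01,0],[0,0,-0.01,0]]]' 45 | grep -E "pos|wrist|open|grasp"
python3 -m handwheel '[[[0,0,-0.1,0],[0,0,-0.25,0],[0,0,-0.5,0],[0,0,-0.8,0],[0,0,-1,0],[0,0,-1,0]]]' | grep -E "pos|wrist|open|grasp"
python3 -m handwheel '[[[0,-0.3,-0.2,0],[0,-0.6,-0.4,0],[0,-0.9,-0.4,0],[0,-1,-0.4,0],[0,-1,-0.4,0]]]' | grep -E "pos"
python3 - <<'E'
from h import *
c=ctrl.camera('top');P=pts(c);z=P[...,2];m=(np.hypot(P[...,0]-.53,P[...,1]+.3655)<.14)
for lo,hi in((.1,.14),(.052,.068)):
    k=m&(z>lo)&(z<hi);print(lo,k.sum(),cv2.minAreaRect(P[k][:,:2].astype(np.float32)),np.nanmedian(z[k]))
cv2.imwrite('pics/end.png',cv2.resize(c['color'][:,:,::-1],(800,600)))
E
```

```text
eef_pos: [0.5202, -0.3604, 0.1]
wrist_force: [1.1, -0.2, -0.0]
opening: 0.531
grasp_force: 0.0
eef_pos: [0.5095, -0.365, 0.3067]
wrist_force: [-0.1, -1.0, -0.8]
opening: 0.526
grasp_force: 0.0
eef_pos: [0.341, -0.245, 0.3722]
0.1 641 ((0.5204795598983765, -0.36217933893203735), (0.14031696319580078, 0.030630314722657204), 53.67949295043945) 0.12114018496489365
0.052 569 ((0.5131422877311707, -0.35664647817611694), (0.14055156707763672, 0.15238812565803528), 53.29383087158203) 0.05931010386936286
```

View pics/end.png

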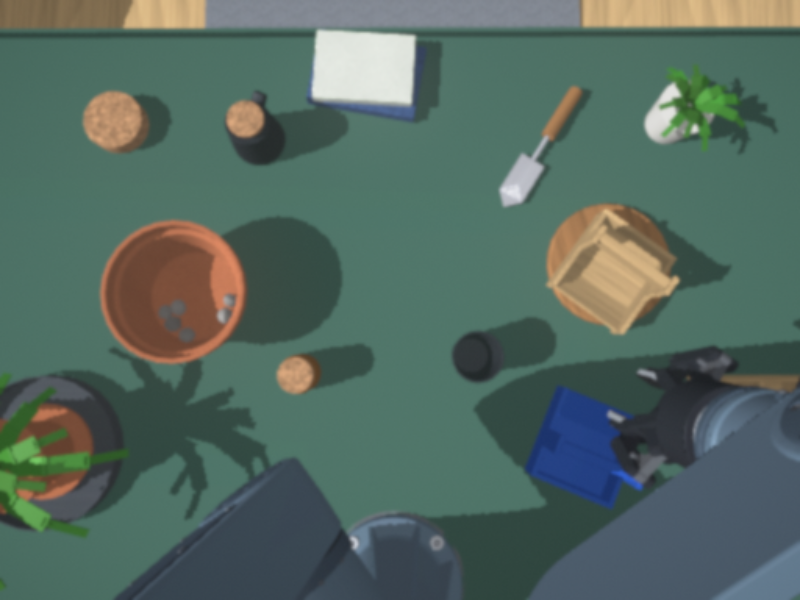

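The tray stands upright near the middle of the board at (612,270). Its wall tops are at z = 59 mm, which matches 18 + 42 mm. Six stones show in the pot around (175,320) and (225,308), the bystanders haven't moved, and the gripper is clear.

```bash
python3 -c "
from bench import ctrl
print(ctrl.hand_in())"
```

```text
the job is handed in; nothing more can be done
None
```

I've handed the job in: all six stones are in the pot and the emptied tray stands upright and released at the board's centre, with nothing else moved, but the hand-in gave no pass/fail verdict; I got the tilt by pushing the arm against its reach and joint limits, since moves only turn the tool about its own axis.

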